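# Fish the binder clip out of the deep organiser well

## Robot

A 7-joint arm with a two-finger parallel gripper is mounted at the origin on the work surface. World frame = base frame: x ahead of the robot, y to its left, z up, the work surface at z = 0. Lengths are in mm, angles in rad, forces in N, time in s.
With the tool pointing down it reaches from about 400 to 925 mm from the base axis. Payload 4.1 kg.
Tool frame: the origin (TCP) lies at the very end of the fingers, on their centre line; the grasp point (between the pads) lies 19 mm behind it (ctrl.grip_depth is the z of the grasp point in the tool frame, in mm); z points along the fingers, y is the direction in which the jaws open and shut (so a half turn about z gives the same grasp; the last joint's range is limited). The gripper opens to 85 mm and grips with 20 to 120 N. Pads are 22 mm wide; open, the fingers measure 114 mm over their backs; the gripper's body (76 mm by 85 mm) begins 54 mm behind the grasp point. The pads swing forward as they close: fully open they stand 13 mm farther back than shut.
Start: joints at [-1.282, 0.398, 0.045, 1.537, -0.019, 1.207, -0.051], TCP at [245.781, 601.777, 231.347] pointing down, gripper open.
Joint ranges: [-2.82, 2.82], [-0.49, 2.23], [-1.37, 1.46], [0, 2.46], [-1.36, 4.5], [0.23, 2], [-2.94, 2.94]. Speed limits (rad/s): [2.57, 2.57, 3.14, 3.14, 3.14, 3.14, 3.14].

## Interface

Orientations are given as a unit quaternion [x, y, z, w].
In Python, from workcell import ctrl gives the robot as it stands.
- The arm moves only by the shell command python3 -m crank 'ROWS'. ROWS is JSON, a list that holds one entry, the list of rows, each a list of 5 numbers: the shift along the world's x, y, z normalised to -1 to 1, where 1 is 250 mm, then the turn about the world's z normalised to -1 to 1, where 1 is 90 degrees, then the opening, from 0 (shut) to 1 (fully open). In form: [[[x, y, z, yaw, grip], ...]]. A call has 1 to 12 rows; each row is the pose to reach, as a shift and turn from the pose measured when the call began; what a row does not reach only later rows make up. A row lasts 1/8 s, in which the tool goes at most 62.5 mm and 10.7 degrees, less where a joint would pass 70% of its speed; a pose out of reach is approached as far as the arm can. A call with a number of a shift or a turn outside -1 to 1 is refused whole. A call with a gripper value outside its range is refused whole. The fingers move at their own pace and stop on an object; the grip force is fixed at half the most. Time passes only in rows, so rows that repeat a pose let the fingers close. It gives the time, the measured TCP pose, the force and the opening at its end, in the units of the state.
- ctrl.get_state(): the state, without advancing time (a new reading comes with each control period).
- ctrl.read_camera(name): name is "side" or "top"; returns (picture, depth): 400x640x3 uint8, red, green, blue; 400x640 float32, mm along the optical axis (not along the pixel's ray), 0 where there is no reading.
- ctrl.camera_model(name): a dict with "fx", "fy", "cx", "cy" (pixels), "extrinsics" (4x4, takes a point from camera to world coordinates). Camera axes: x right, y up, looking along -z (the intrinsics and any distortion apply to the point x, -y, -z); pixel columns grow to the right and rows downward; lengths in mm; the calibration is good to about 2 mm. A picture is of the moment at which its call begins. camera_model takes no time and is no camera call.
- ctrl.close_job(): hands the job in, once; it reports no verdict.
The state is a dict: "time_s": time; "qpos": joint angles; "qd": joint speeds; "tau": joint torques, N m; "ee_pos": TCP position; "orientation": TCP orientation; "wrist_force": force on the tool from outside, world axes, zero at the start; "moment": the same for the moment, N m; "gripper_width": finger opening in mm.
Only numpy, scipy, OpenCV 4.12 (cv2) and the standard library are available. Lean on these libraries where they do the work, as an engineer would, in place of code of your own. Each camera call takes 0.05 s, during which the arm holds its last target.

## Task

A large binder clip has dropped to the bottom of one of the organiser's deep wells, where the well's spring leaf pinches it. Fish it out with the telescopic hook picker by its wire handles, feeling your way and being gentle with clip and organiser, set it down with the hook on a free part of the drawer tray's floor, then hang the picker back in its stand. Keep the gripper's fingers off the clip and leave the things in the other wells and the tape roll in the drawer where they are.

Things in the scene. Friction and masses are not known exactly. Their poses are not given: they have to be found in the camera images.
- picker_grip (a point): Telescopic hook picker, hanging upright in its stand's fork. Point at the middle of its grip: 14 x 14 mm, 64 mm long, z up along it, faces square to x and y. The 26 mm square flange that carries it has its underside 36 mm below this point. Below it an 8 mm tube, a collar and a 5 mm rod with a J hook at the end, all on the grip's axis. 130 g.
- picker_tube (a point): Lower end of the picker's tube (11 mm collar), 98 mm below the grip point. From it hangs the 5 mm rod: the hook's underside is 44 to 80 mm lower (142 to 178 mm below the grip point): locked, but not measured: feel for it. Toe along +x: level bar 5 mm thick, reaching 20 mm from the axis, with upturned tip, its top 14 mm above the underside; 12 mm free between rod and tip.
- stand_seat (a point): Picker stand, fixed: fork of two level prongs, 13 mm slot between, tops 158 mm above the desk. Point on the slot's middle line at the prongs' top, where the picker's axis hangs. The slot opens towards this point's -x, mouth 22 mm away; there each prong (10 mm wide) has a lip 3 mm high. Post on the +x side, 32 mm from the point; foot 110 x 90 x 10 mm.
- organiser: White plastic desk organiser screwed to the desk, 70 mm (x) by 206 mm (y), 116 mm high, origin under its centre, z up, rim level. Three deep wells in a row along y, centres at y = -67, 0 and +67 mm.
- mid_well (a point): Centre of the middle well's floor, 6 mm above the desk; the other two wells are alike. Each is 60 mm (x) by 62 mm (y) inside, walls 5 mm. In the middle of each +y wall a vertical steel leaf, 16 mm wide, sprung, stands up to 14 mm into the well and pushes what it meets towards -y with about 4 N.
- clip_mid (a point): Large black binder clip standing on its spine on the floor of one of the wells (any of the three; up to 5 mm off its centre in x, pinched between -y wall and leaf). Point at its centre, 27 mm above its underside, z up. Body 24 mm (x) by 51 mm (y) at the foot, 30 mm high, 10 mm (x) at the jaws. About 45 g; takes a pull of about 4 to 8 N to slide up.
- clip_window (a point): Middle of the opening in the clip's two steel wire handles, 41 mm above its underside. Both handles stand straight up in the clip's y-z plane, nearly touching: together 9 mm thick in x at the jaws, 6 mm at the top, 3 mm wire. The opening that runs through both along x reaches from 31 to 51.5 mm above the underside, 26 mm wide in y at this point, 12 mm at the top.
- drawer: White drawer taken out of its tower, standing on the desk as an open tray, fixed: outside 180 mm (x) by 116 mm (y), walls 44 mm high and 3 mm thick, floor 4 mm above the desk; origin under its centre. A tape roll lies in its +x end, the -x end is free.
- glue_stick_mid (a point): glue stick, 26 mm thick, 90 mm long, standing in a neighbouring well; point at its middle
- highlighter_mid (a point): stubby highlighter, 24 mm thick, 102 mm long, standing in a neighbouring well; point at its middle
- tape_roll_mid (a point): small roll of paper tape, 52 mm across, 18 mm high, lying in the +x end of the drawer; point at its centre; leave it alone
Not all that is in view belongs to the job. What is shaped like the part that bears picker_grip but pink or red is not meant.

How it is judged:
By the outcome, as a careful person would: the job done as asked, in the order asked, and still so for the second after the job is handed in, with the robot touching nothing.
It also fails if it takes over 72 s, if anything falls off the work surface, if the arm or the gripper's body presses on something with over 40 N, if the wrist force passes 120 N, or if a joint passes its speed limit or range.

## Working session

There is one attempt and no reset: what is moved stays moved. The work goes in short steps, Python scripts to look and compute and a shell command to move; the robot and the scene stay as the last step left them, time stands still between calls to the robot, and variables do not carry over. Pictures are saved under pics/ and viewed, and the job is handed in when it is done.

```bash
ls; mkdir -p pics; python3 - <<'E'
from workcell import ctrl
import numpy as np, cv2
np.set_printoptions(precision=3,suppress=True)
s=ctrl.get_state();print(s); print(ctrl.grip_depth)
for n in ("side","top"):
    p,d=ctrl.read_camera(n); cv2.imwrite(f"pics/{n}0.png",p[:,:,::-1]); np.save(f"pics/{n}0.npy",d); np.save(f"pics/{n}0rgb.npy",p)
    m=ctrl.camera_model(n); print(n,m)
E
```

```text
pics
{'time_s': 0.0, 'qpos': array([-1.282,  0.399,  0.045,  1.538, -0.019,  1.207, -0.051]), 'qd': array([-0.001,  0.   , -0.001,  0.003, -0.001,  0.001,  0.   ]), 'tau': array([  0.   , -47.513,   1.365, -25.422,   0.012,   0.009,   0.   ]), 'ee_pos': array([245.534, 601.156, 230.266]), 'orientation': array([ 0.193,  0.981, -0.001, -0.   ]), 'wrist_force': array([-0.267, -0.412,  0.184]), 'moment': array([-0.071, -0.039,  0.021]), 'gripper_width': 85.67313069067886}
-18.700000000000003
side {'fx': 470.48955254539675, 'fy': 470.48955254539675, 'cx': 322.42762487259324, 'cy': 202.60616540318142, 'extrinsics': array([[   0.859,    0.393,   -0.329,   69.007],
       [  -0.512,    0.674,   -0.532, -571.271],
       [   0.013,    0.625,    0.78 , 1162.813],
       [   0.   ,    0.   ,    0.   ,    1.   ]])}
top {'fx': 398.30696707308323, 'fy': 398.30696707308323, 'cx': 318.82586172761927, 'cy': 203.50432350298462, 'extrinsics': array([[  -0.008,    0.982,   -0.191,  300.509],
       [  -1.   ,   -0.011,   -0.014,  103.475],
       [  -0.016,    0.19 ,    0.982, 1134.228],
       [   0.   ,    0.   ,    0.   ,    1.   ]])}
```

View pics/side0.png

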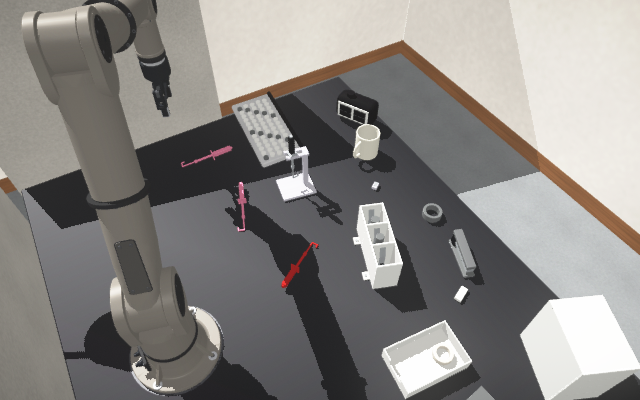

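View pics/top0.png

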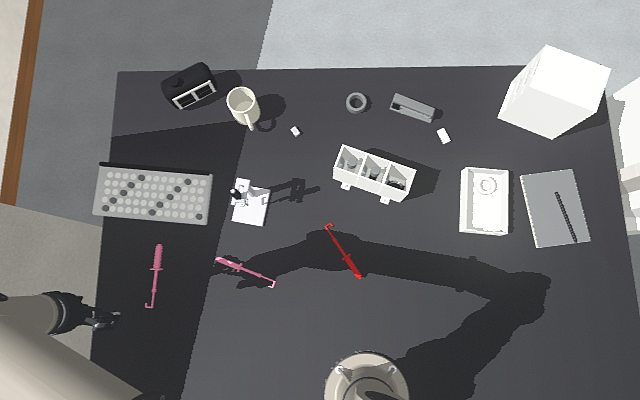

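The side view shows the robot, the stand with the black-gripped picker at (292,150), the organiser at (380,245) and the drawer at (427,357). The top view shows the picker at (237,192), the organiser at (374,172) and the drawer at (484,200). Pickers lying on the desk, pink at (207,157) and (241,207) and red at (297,265) in the side view, are the decoys. I'll enlarge the ones I need.

```bash
python3 - <<'E'
import cv2,numpy as np
s=cv2.imread('pics/side0.png');t=cv2.imread('pics/top0.png')
def c(im,x0,y0,x1,y1,n,size=(800,600)):
    k=min(size[0]/(x1-x0),size[1]/(y1-y0)); cv2.imwrite(n,cv2.resize(im[y0:y1,x0:x1],None,fx=k,fy=k,interpolation=cv2.INTER_CUBIC))
c(s,265,130,345,220,'pics/a1.png');c(s,345,195,415,295,'pics/a2.png')
c(t,215,165,325,230,'pics/a3.png');c(t,325,135,425,210,'pics/a4.png')
E
```

```text
(no output)
```

View pics/a1.png

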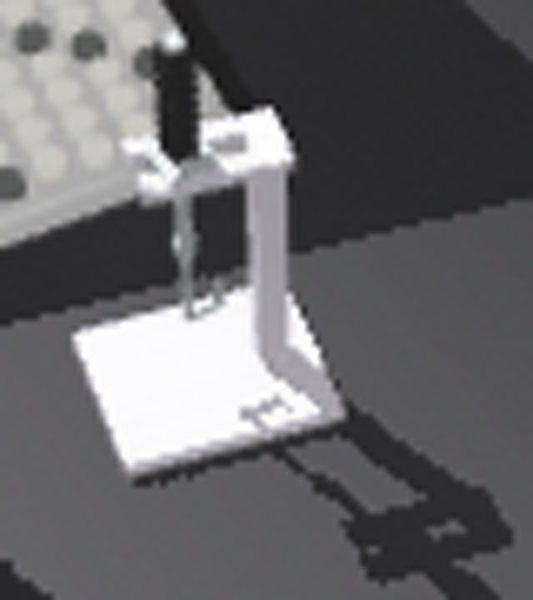

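View pics/a2.png

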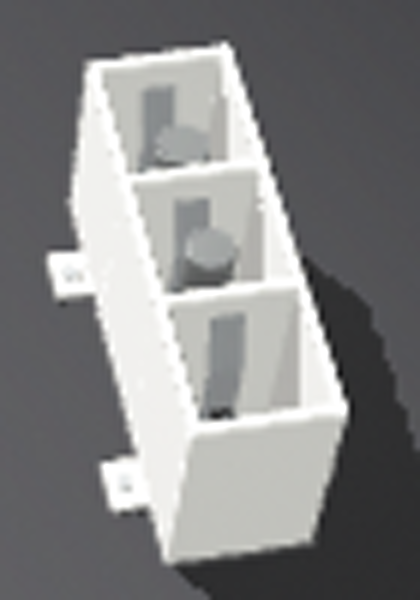

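View pics/a3.png

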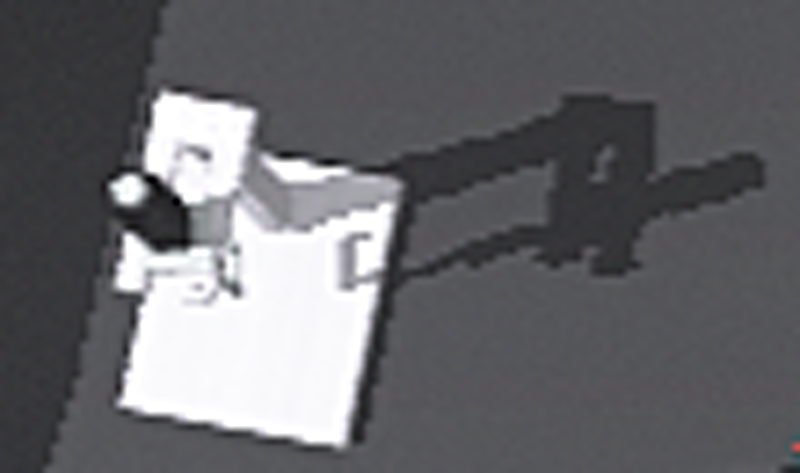

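View pics/a4.png

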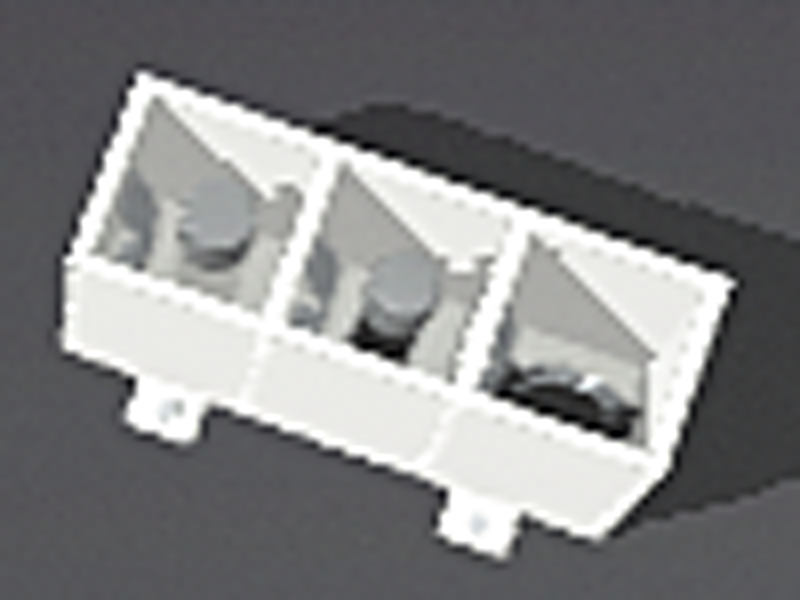

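The top crop (a4) shows the black clip in the organiser's −y well (right), with glue stick and highlighter in the other two. Crop a1 shows the black-gripped picker upright in the stand's fork, so that is the one meant; the pink and red ones lie on the desk. Next I'll measure the organiser, stand, picker and drawer.

```bash
cat > h.py <<'E'
import numpy as np, cv2
from scipy.ndimage import map_coordinates, gaussian_filter
from workcell import ctrl
np.set_printoptions(precision=2,suppress=True)
M={n:ctrl.camera_model(n) for n in ("side","top")}
def ray(n,uv):
    m=M[n];E=np.array(m['extrinsics']);u,v=uv
    d=np.array([(u-m['cx'])/m['fx'],-(v-m['cy'])/m['fy'],-1.]); return E[:3,3],E[:3,:3]@d
def onz(n,uv,z):
    o,d=ray(n,uv); return o+d*(z-o[2])/d[2]
def proj(n,P):
    m=M[n];E=np.array(m['extrinsics']);p=(np.asarray(P)-E[:3,3])@E[:3,:3]
    return np.stack([m['cx']+m['fx']*p[...,0]/-p[...,2],m['cy']-m['fy']*p[...,1]/-p[...,2]],-1)
def pt(n,d,uv):
    o,r=ray(n,uv); return o+r*d[int(round(uv[1])),int(round(uv[0]))]
def tri(a,b):
    o1,d1=ray('side',a);o2,d2=ray('top',b)
    t=np.linalg.lstsq(np.stack([d1,-d2],1),o2-o1,rcond=None)[0]
    p,q=o1+d1*t[0],o2+d2*t[1]; return (p+q)/2,np.linalg.norm(p-q)
def edge(g,a,b,w=3,n=40,trim=.1):
    """strongest gradient points along line a-b (pixels)"""
    a,b=np.array(a,float),np.array(b,float);t=b-a;t/=np.linalg.norm(t);nn=np.array([-t[1],t[0]])
    s=np.linspace(-w,w,int(20*w)+1);out=[]
    for f in np.linspace(trim,1-trim,n):
        P=a+(b-a)*f+s[:,None]*nn
        pr=map_coordinates(gaussian_filter(g,.7),[P[:,1],P[:,0]],order=1)
        gr=np.abs(np.gradient(pr)); gr[gr<gr.max()*.5]=0
        out.append(a+(b-a)*f+nn*(gr*s).sum()/max(gr.sum(),1e-9))
    return np.array(out)
def rect_fit(sides,L,W):
    """sides: dict name->Nx2 world pts; '+x','-x','+y','-y'; least squares pose"""
    from scipy.optimize import least_squares
    allp=np.vstack(list(sides.values()));c0=allp.mean(0)
    def res(p):
        c,s=np.cos(p[2]),np.sin(p[2]);r=[]
        for k,q in sides.items():
            d=q-p[:2]; lx=c*d[:,0]+s*d[:,1]; ly=-s*d[:,0]+c*d[:,1]
            r.append({'+x':lx-L/2,'-x':lx+L/2,'+y':ly-W/2,'-y':ly+W/2}[k])
        return np.concatenate(r)
    best=None
    for y in np.linspace(-1.5,1.5,13):
        o=least_squares(res,[*c0,y],loss='soft_l1')
        if best is None or o.cost<best.cost:best=o
    r=res(best.x); i=0; rr={}
    for k,q in sides.items(): rr[k]=round(float(np.median(r[i:i+len(q)])),2); i+=len(q)
    return best.x,rr
E
python3 - <<'E'
from h import *
for n,C in (('top',[(342.5,144),(416.9,170),(408.5,193.1),(333.5,167.75)]),('side',[(383,202.5),(402.5,263),(377.2,266.7),(360.3,205.3)])):
    g=np.load(f'pics/{n}0rgb.npy').astype(float).mean(2)
    # C: +x+y, +x-y, -x-y, -x+y
    S={}
    for k,i,j in (('+x',0,1),('-y',1,2),('-x',2,3),('+y',3,0)):
        if (n,k) in (('top','-x'),('side','-x'),('side','-y')) : continue
        S[k]=np.array([onz(n,q,116)[:2] for q in edge(g,C[i],C[j])])
    print(n,[onz(n,c,116)[:2] for c in C]); x,r=rect_fit(S,70,206); print(x,np.degrees(x[2]),r)
E
```

```text
top [array([659.83,  53.36]), array([ 585.15, -141.2 ]), array([ 523.09, -115.94]), array([594.18,  78.49])]
[591.07 -29.84  -0.37] -20.983286421734974 {'+x': 0.02, '-y': -0.39, '+y': 0.79}
side [array([659.89,  55.77]), array([ 586.68, -134.21]), array([ 523.63, -110.09]), array([598.08,  79.98])]
[591.42 -25.25 -31.78] -1821.0497697414269 {'+x': 0.04, '+y': 0.08}
```

```bash
python3 - <<'E'
import cv2,numpy as np
s=cv2.imread('pics/side0.png');t=cv2.imread('pics/top0.png')
def c(im,x0,y0,x1,y1,n,size=(800,600)):
    k=min(size[0]/(x1-x0),size[1]/(y1-y0)); cv2.imwrite(n,cv2.resize(im[y0:y1,x0:x1],None,fx=k,fy=k,interpolation=cv2.INTER_CUBIC));print(k)
c(s,380,315,475,400,'pics/b1.png');c(t,450,155,520,245,'pics/b2.png')
c(s,265,130,325,175,'pics/b3.png');c(t,220,170,280,215,'pics/b4.png')
E
```

```text
7.0588235294117645
6.666666666666667
13.333333333333334
13.333333333333334
```

View pics/b1.png

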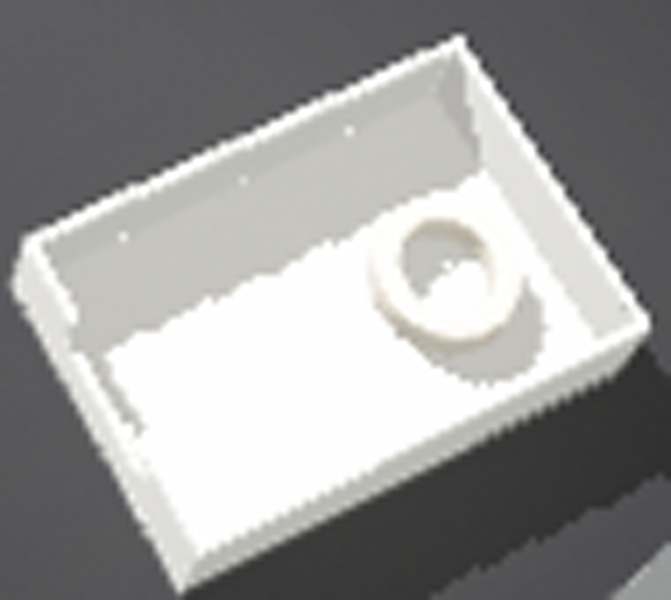

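View pics/b2.png

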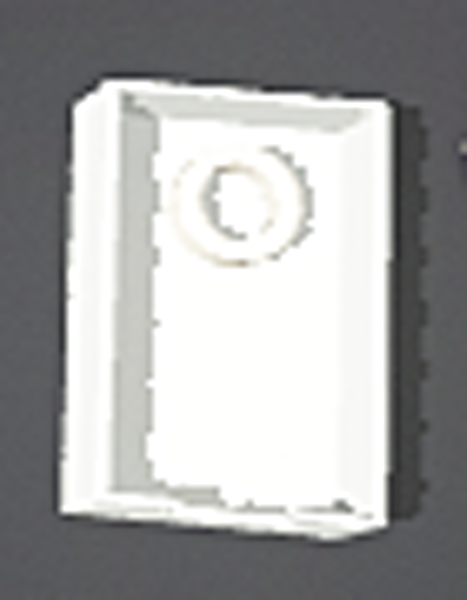

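View pics/b3.png

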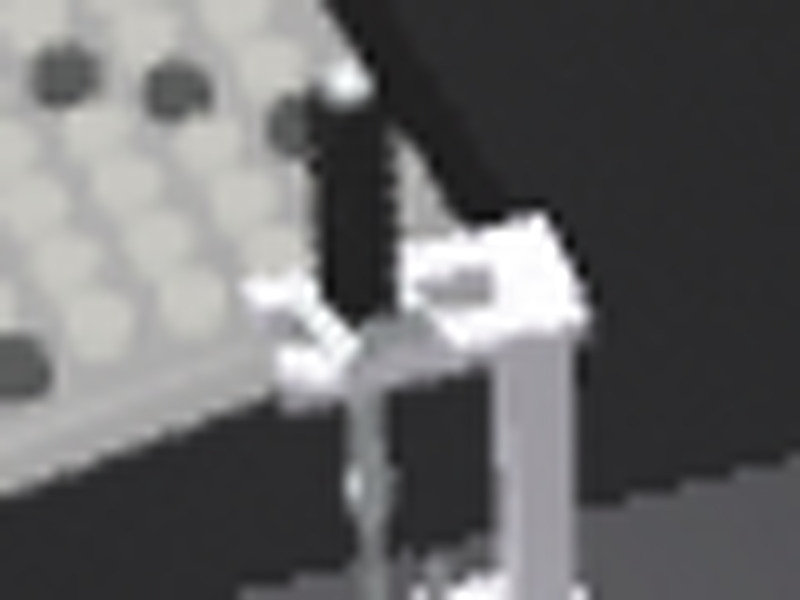

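View pics/b4.png

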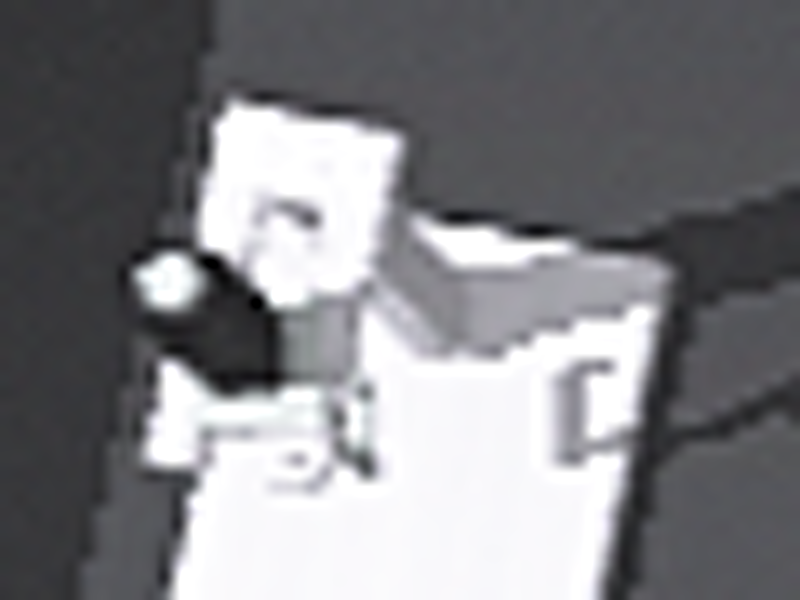

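```bash
python3 - <<'E'
from h import *
print('ball',tri((290.9,136),(232.4,191)))
G={n:np.load(f'pics/{n}0rgb.npy').astype(float).mean(2) for n in M}
foot={'top':[(231.5,220.7),(262.5,226.2),(270.7,190.4)],'side':[(276.2,180.2),(284.5,200.5),(316.8,192.2)]}
for n,C in foot.items():
    S={k:np.array([onz(n,q,10)[:2] for q in edge(G[n],C[i],C[i+1],w=2.5,trim=.2)]) for k,i in (('-x',0),('-y',1))}
    x,r=rect_fit(S,110,90); print(n,[onz(n,c,10)[:2] for c in C],x,np.degrees(x[2])%90,r)
dr={'top':[(105/6.667+450,83/6.667+155),(385/6.667+450,103/6.667+155),(385/6.667+450,525/6.667+155)],
 'side':[(380+25/7.06,315+240/7.06),(380+462/7.06,315+40/7.06),(380+650/7.06,315+322/7.06)]}
for n,ks in (('top',('+x','-y')),('side',('+y','+x'))):
    C=dr[n]
    S={k:np.array([onz(n,q,44)[:2] for q in edge(G[n],C[i],C[i+1],w=2,trim=.2)]) for i,k in enumerate(ks)}
    x,r=rect_fit(S,180,116); print(n,[onz(n,c,44)[:2] for c in C],x,np.degrees(x[2]),r)
# fork top: depth points
for n in M:
    d=np.load(f'pics/{n}0.npy')
    m=(d>0); v,u=np.nonzero(m); 
    o=np.array(M[n]['extrinsics'])[:3,3]
    P=np.array([o+ray(n,(a,b))[1]*d[b,a] for a,b in zip(u,v)]); 
    np.save(f'pics/{n}pts.npy',np.c_[u,v,P])
    s=(abs(P[:,0]-560)<150)&(abs(P[:,1]-325)<120)&(abs(P[:,2]-158)<5)
    print(n,s.sum(),P[s].mean(0) if s.any() else 0, P[s].min(0),P[s].max(0))
E
```

```text
ball (array([507.62, 317.35, 233.02]), np.float64(0.3989204767849962))
top [array([471.51, 370.06]), array([454.7 , 280.84]), array([559.06, 258.94])] [392.48 248.72  34.37] 79.15708706882583 {'-x': 0.01, '-y': 0.01}
side [array([472.5 , 371.18]), array([455.96, 282.32]), array([561.06, 260.58])] [515.6  317.55  -0.2 ] 78.80478492142942 {'-x': 0.02, '-y': 0.01}
top [array([ 610.93, -296.16]), array([ 600.65, -412.85]), array([ 422.15, -395.32])] [ 518.82 -347.08   -0.1 ] -5.861703988190068 {'+x': -0.0, '-y': -0.02}
side [array([ 434.66, -277.19]), array([ 613.75, -296.91]), array([ 602.12, -409.3 ])] [ 518.71 -341.51   -0.11] -6.059746295374386 {'+y': -0.07, '+x': 0.06}
side 144 [525.   313.73 158.96] [483.92 291.9  153.15] [558.53 339.78 162.92]
top 230 [525.89 313.31 158.73] [485.66 294.12 153.09] [558.74 338.44 162.98]
```

```bash
python3 - <<'E'
from h import *
a=np.radians(-11.1);c,s=np.cos(a),np.sin(a)
for n in M:
    A=np.load(f'pics/{n}pts.npy');P=A[:,2:]
    d=P[:,:2]-[507.6,317.4];lx=c*d[:,0]+s*d[:,1];ly=-s*d[:,0]+c*d[:,1]
    k=(abs(lx)<70)&(abs(ly)<30)&(abs(P[:,2]-159)<4)
    for x0 in range(-30,60,6):
        j=k&(lx>=x0)&(lx<x0+6)
        if j.sum(): print(n,x0,j.sum(),ly[j].min().round(1),ly[j].max().round(1),P[j,2].mean().round(1), np.sort(ly[j]).round(0))
    k=(abs(lx)<35)&(abs(ly)<35)&(P[:,2]>168)
    print(n,'grip',k.sum(),P[k].min(0),P[k].max(0),lx[k].mean(),ly[k].mean())
    k=(abs(lx)<45)&(abs(ly)<35)&(P[:,2]<150)&(P[:,2]>14)
    print(np.c_[A[k,:2],lx[k],ly[k],P[k,2]][np.argsort(P[k,2])][:40] )
E
```

```text
side -24 7 -14.6 18.8 160.7 [-15. -13. -12.  -4.  10.  12.  19.]
side -18 14 -16.0 19.8 159.4 [-16. -11.  -9.  -9.  -8.  -4.  -1.   8.  10.  12.  13.  15.  19.  20.]
side -12 7 -13.9 18.0 160.5 [-14. -13. -11.  -7.  -6.  -4.  18.]
side -6 5 -14.7 0.6 160.5 [-15. -14.  -7.  -5.   1.]
side 0 4 -13.3 -7.5 160.5 [-13.  -9.  -9.  -8.]
side 6 9 -16.6 -3.4 159.4 [-17. -13. -11. -11. -11.  -8.  -7.  -4.  -3.]
side 12 10 -14.7 18.9 159.5 [-15. -12. -10.  -9.  -7.  -5.  11.  12.  14.  19.]
side 18 11 -16.5 24.2 158.9 [-17. -12. -12. -12.  -9.  -5.  11.  11.  15.  20.  24.]
side 24 16 -15.5 20.1 158.7 [-15. -11. -11. -11.  -8.  -7.  -5.  -2.   8.  10.  12.  12.  15.  16.
  19.  20.]
side 30 11 -13.4 18.6 158.7 [-13. -12.  -7.  -6.  -1.   2.   6.  11.  16.  17.  19.]
side 36 15 -12.5 17.9 159.7 [-12. -11. -10.  -7.  -6.  -4.  -2.  -1.   6.   8.   9.  13.  14.  15.
  18.]
side 42 20 -17.1 19.9 159.7 [-17. -13. -10.  -9.  -9.  -3.  -3.  -3.  -1.   1.   3.   4.   5.   7.
  12.  14.  15.  15.  19.  20.]
side 48 1 12.6 12.6 157.8 [13.]
side grip 112 [497.64 309.02 168.53] [516.62 328.15 234.59] -1.04
[... 3941 characters left out ...]
 -20.71  14.98]
 [257.   197.    34.55 -13.51  15.02]
 [243.   218.   -32.53  12.75  15.22]
 [257.   204.    14.3  -18.14  16.22]
 [254.   194.    41.35  -3.42  16.51]
 [254.   193.    44.02  -3.05  17.68]
 [252.   196.    33.86   0.1   20.47]
 [253.   196.    34.1   -3.07  22.02]
 [249.   195.    34.07   7.79  26.64]
 [250.   195.    34.45   4.79  27.42]
 [253.   195.    35.91  -3.76  27.93]
 [251.   195.    34.63   1.55  29.33]
 [253.   194.    38.34  -3.64  30.25]
 [253.   193.    40.81  -3.48  32.3 ]
 [253.   192.    43.04  -3.58  35.58]
 [252.   195.    33.19  -3.72  40.25]
 [249.   194.    34.22   4.91  41.71]
 [252.   194.    35.43  -3.82  43.45]
 [250.   194.    34.25   1.52  44.35]]
```

```bash
python3 -m crank '[[[0.1,-0.1,0.18,0.06,1],[0.3,-0.35,0.18,0.12,1],[0.5,-0.6,0.18,0.125,1],[0.7,-0.8,0.18,0.125,1],[0.85,-1,0.18,0.125,1],[0.85,-1,0.18,0.125,1],[0.85,-1,0.18,0.125,1]]]'
```

```text
time_s: 0.98
ee_pos: [461.1, 346.4, 275.1]
orientation: [0.1, 0.995, -0.002, 0.001]
wrist_force: [-0.5, 0.9, -0.2]
gripper_width: 85.5
```

```bash
python3 -m crank '[[[0.188,-0.112,0,0.006,1],[0.188,-0.112,0,0.006,1],[0.188,-0.112,0,0.006,1]]]'; python3 - <<'E'
from h import *
s=ctrl.get_state();print(s['ee_pos'],s['qpos'],s['wrist_force'],s['orientation'])
for n in M:
    p,d=ctrl.read_camera(n); cv2.imwrite(f"pics/{n}1.png",p[:,:,::-1]); print(proj(n,np.array(s['ee_pos'])))
s=cv2.imread('pics/side1.png');t=cv2.imread('pics/top1.png')
cv2.imwrite('pics/c1.png',np.hstack([cv2.resize(s[90:210,250:330],None,fx=5,fy=5,interpolation=2),cv2.resize(t[130:250,190:270],None,fx=5,fy=5,interpolation=2)]))
E
```

```text
time_s: 1.35
ee_pos: [507.2, 319.4, 274.6]
orientation: [0.095, 0.996, -0.002, -0.0]
wrist_force: [-1.0, 0.3, -1.0]
gripper_width: 85.4
[507.19 319.38 274.58] [-0.79  0.28  0.2   1.61 -0.05  1.26  0.8 ] [-1.02  0.32 -1.03] [ 0.09  1.   -0.   -0.  ]
[289.76 124.66]
[227.24 186.98]
```

View pics/c1.png

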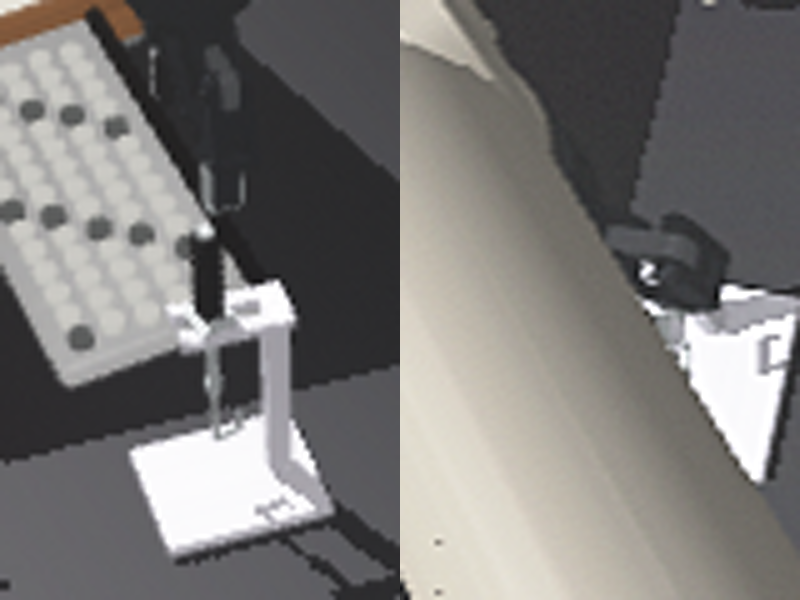

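```bash
python3 -m crank '[[[0.004,-0.004,-0.15,0,1],[0.004,-0.004,-0.28,0,1],[0.004,-0.004,-0.36,0,1],[0.004,-0.004,-0.388,0,1],[0.004,-0.004,-0.388,0,1]]]'; python3 - <<'E'
from h import *
s=ctrl.get_state();print(s['ee_pos'],s['wrist_force'],s['orientation'])
p,d=ctrl.read_camera('side'); cv2.imwrite('pics/c2.png',cv2.resize(p[90:210,250:340,::-1],None,fx=5,fy=5,interpolation=2))
E
```

```text
time_s: 2.08
ee_pos: [507.1, 319.9, 177.9]
orientation: [0.093, 0.996, -0.002, -0.0]
wrist_force: [-0.2, -0.5, 0.2]
gripper_width: 85.1
[507.12 319.91 177.94] [-0.21 -0.51  0.19] [ 0.09  1.   -0.   -0.  ]
```

View pics/c2.png

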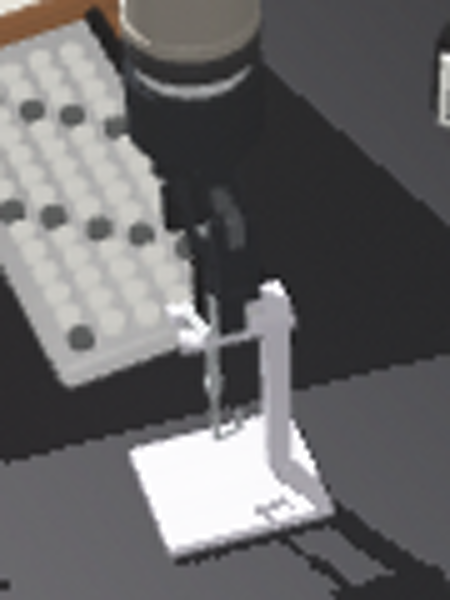

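```bash
python3 -m crank '[[[0,0,0,0,0.6],[0,0,0,0,0.3],[0,0,0,0,0.22],[0,0,0,0,0.22]]]';python3 -m crank '[[[0,0,0,0,0.2],[0,0,0,0,0.1],[0,0,0,0,0.0],[0,0,0,0,0]]]'
```

```text
time_s: 2.62
ee_pos: [507.7, 319.9, 178.7]
orientation: [0.093, 0.996, -0.001, 0.0]
wrist_force: [0.7, 0.5, -0.0]
gripper_width: 18.7
time_s: 3.12
ee_pos: [507.7, 319.8, 178.8]
orientation: [0.093, 0.996, -0.001, 0.0]
wrist_force: [-1.5, -0.7, 2.4]
gripper_width: 14.1
```

```bash
python3 -m crank '[[[0,0,0.02,0,0],[0,0,0.04,0,0],[0,0,0.04,0,0]]]';python3 -m crank '[[[-0.06,0.012,0,0,0],[-0.12,0.023,0,0,0],[-0.18,0.035,0,0,0],[-0.236,0.046,0,0,0],[-0.236,0.046,0,0,0]]]'; python3 - <<'E'
from h import *
s=ctrl.get_state();print(s['ee_pos'],s['wrist_force'],s['moment'],s['orientation'])
for n in M:
    p,d=ctrl.read_camera(n); cv2.imwrite(f"pics/{n}3.png",p[:,:,::-1]); np.save(f'pics/{n}3.npy',d);print(proj(n,np.array(s['ee_pos'])-[0,0,130]))
s=cv2.imread('pics/side3.png');t=cv2.imread('pics/top3.png')
cv2.imwrite('pics/c3.png',np.hstack([cv2.resize(s[130:220,240:300],None,fx=6,fy=6,interpolation=2),cv2.resize(t[160:250,200:260],None,fx=6,fy=6,interpolation=2)]))
E
```

```text
time_s: 3.5
ee_pos: [508.0, 320.1, 189.3]
orientation: [0.093, 0.996, -0.001, 0.001]
wrist_force: [0.5, 0.7, -1.4]
gripper_width: 14.0
time_s: 4.12
ee_pos: [447.5, 332.4, 189.4]
orientation: [0.092, 0.996, -0.001, 0.0]
wrist_force: [-0.2, -0.4, -0.9]
gripper_width: 14.5
[447.49 332.37 189.44] [-0.23 -0.43 -0.92] [ 0.   -0.05 -0.05] [ 0.09  1.   -0.    0.  ]
[273.76 180.8 ]
[240.79 226.59]
```

View pics/c3.png

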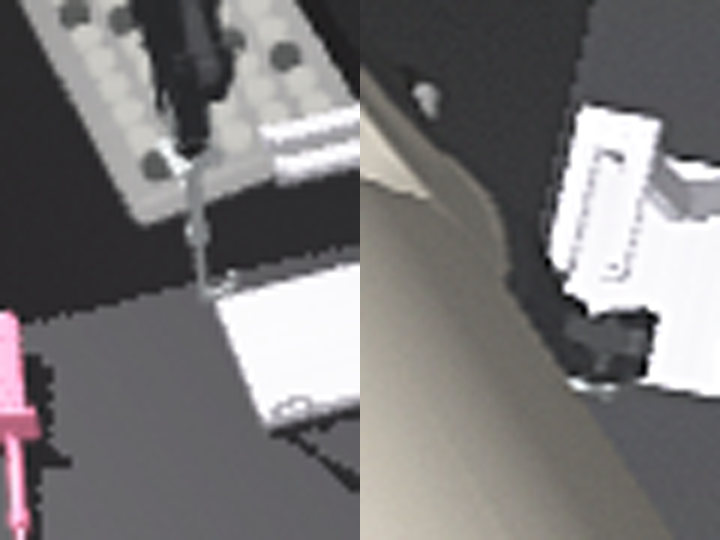

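```bash
python3 - <<'E'
from h import *
for n in M:
    P=np.load(f'pics/{n}pts.npy')[:,2:]; k=(abs(P[:,0]-520)<30)&(abs(P[:,1]-150)<30); print(n,k.sum(),P[k,2].min(),P[k,2].max(),proj(n,np.array([520,150,0.])))
E
python3 -m crank '[[[0,-0.15,0.02,0,0],[0,-0.35,0.02,-0.06,0],[0.1,-0.5,0.02,-0.116,0],[0.2,-0.65,0,-0.116,0],[0.29,-0.73,0,-0.116,0],[0.29,-0.73,-0.1,-0.116,0],[0.29,-0.73,-0.1,-0.116,0]]]'
```

```text
side 307 -6.105768492913512 10.400830762487885 [323.49 223.42]
top 409 -5.975386007178486 7.991061717862749 [308.44 203.85]
time_s: 5.1
ee_pos: [520.9, 147.8, 162.9]
orientation: [0.184, 0.983, -0.002, -0.001]
wrist_force: [-0.6, 0.3, -2.1]
gripper_width: 14.1
```

```bash
python3 -m crank '[[[0,0,-0.015,0,0],[0,0,-0.03,0,0],[0,0,-0.045,0,0],[0,0,-0.06,0,0],[0,0,-0.06,0,0]]]'; python3 -m crank '[[[0,0,-0.008,0,0],[0,0,-0.016,0,0],[0,0,-0.024,0,0],[0,0,-0.032,0,0]]]'
```

```text
time_s: 5.72
ee_pos: [520.6, 147.8, 147.7]
orientation: [0.184, 0.983, -0.002, -0.001]
wrist_force: [0.3, -0.2, -1.4]
gripper_width: 14.2
time_s: 6.22
ee_pos: [520.6, 147.8, 139.5]
orientation: [0.184, 0.983, -0.002, -0.001]
wrist_force: [0.9, 0.1, -0.7]
gripper_width: 13.9
```

```bash
python3 -m crank '[[[0,0,-0.006,0,0],[0,0,-0.012,0,0],[0,0,-0.018,0,0]]]'
```

```text
time_s: 6.6
ee_pos: [520.7, 147.8, 134.9]
orientation: [0.184, 0.983, -0.002, -0.001]
wrist_force: [0.8, 0.2, -0.8]
gripper_width: 14.0
```

```bash
python3 -m crank '[[[0,0,-0.004,0,0],[0,0,-0.008,0,0],[0,0,-0.008,0,0]]]';python3 - <<'E'
from h import *
p,d=ctrl.read_camera('side'); cv2.imwrite('pics/c4.png',cv2.resize(p[160:250,285:375,::-1],None,fx=6,fy=6,interpolation=2)); print(proj('side',[520.7,147.8,0]))
E
```

```text
time_s: 6.98
ee_pos: [520.6, 147.8, 132.9]
orientation: [0.184, 0.983, -0.002, -0.001]
wrist_force: [-0.8, 0.6, -1.4]
gripper_width: 14.2
[324.06 223.83]
```

View pics/c4.png

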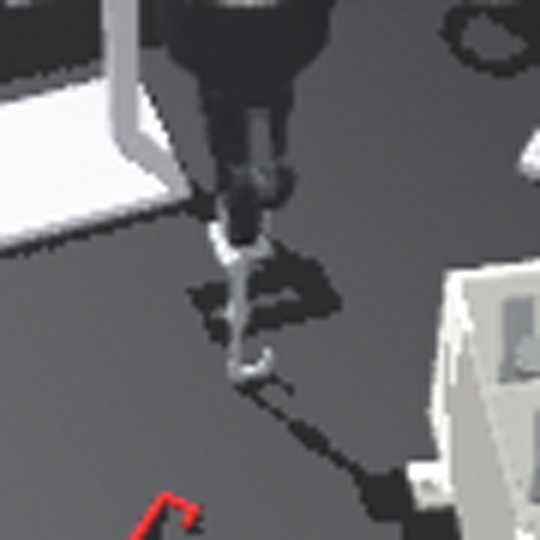

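```bash
python3 -m crank '[[[0,0,-0.004,0,0],[0,0,-0.006,0,0]]]';python3 -m crank '[[[0,0,-0.004,0,0],[0,0,-0.006,0,0]]]'
```

```text
time_s: 7.28
ee_pos: [520.6, 147.8, 131.4]
orientation: [0.184, 0.983, -0.002, -0.001]
wrist_force: [0.3, 0.4, -0.4]
gripper_width: 14.2
time_s: 7.52
ee_pos: [520.6, 147.8, 129.8]
orientation: [0.184, 0.983, -0.002, -0.001]
wrist_force: [-0.0, 0.7, -1.3]
gripper_width: 14.3
```

```bash
python3 -m crank '[[[0,0,-0.004,0,0],[0,0,-0.004,0,0]]]'
```

```text
time_s: 7.78
ee_pos: [520.9, 147.9, 129.5]
orientation: [0.184, 0.983, -0.002, -0.001]
wrist_force: [-2.0, -0.8, 4.7]
gripper_width: 14.1
```

```bash
python3 -m crank '[[[0,0,-0.004,0,0],[0,0,-0.004,0,0]]]'
```

```text
time_s: 8.02
ee_pos: [521.2, 147.9, 129.5]
orientation: [0.184, 0.983, -0.002, -0.0]
wrist_force: [-1.6, 0.5, 7.7]
gripper_width: 13.9
```

```bash
python3 -m crank '[[[0,0,0.1,0,0],[0,0,0.25,0,0],[0,0,0.44,0,0],[0,0,0.44,0,0]]]'; python3 - <<'E'
from h import *
t=cv2.imread('pics/top0.png');s=cv2.imread('pics/side0.png')
a=cv2.resize(t[158:200,383:421],None,fx=14,fy=14,interpolation=2)
b=cv2.resize(s[238:280,370:390],None,fx=14,fy=14,interpolation=2)
cv2.imwrite('pics/d1.png',np.clip(np.hstack([a,b]).astype(float)*1.0,0,255))
# predicted marks
a0=np.radians(-21)
R=np.array([[np.cos(a0),-np.sin(a0)],[np.sin(a0),np.cos(a0)]])
for c in ((591.1,-29.8),(591.4,-25.25)):
  for lab,l,z in (('floorc',(0,-67),6),('hand top',(0,-67-5.5),60.5),('jaw+y',(0,-67+20),36),('jaw-y',(0,-67-31),36)):
    w=R@np.array(l)+c; print(c,lab,w,proj('top',[*w,z]),(proj('top',[*w,z])-[383,158])*14,proj('side',[*w,z]))
E
```

```text
time_s: 8.52
ee_pos: [523.8, 148.6, 243.2]
orientation: [0.184, 0.983, 0.0, 0.003]
wrist_force: [1.0, 0.9, -1.2]
gripper_width: 13.9
(591.1, -29.8) floorc [567.09 -92.35] [391.8  186.57] [123.13 400.01] [382.22 275.54]
(591.1, -29.8) hand top [565.12 -97.48] [396.91 182.67] [194.8  345.37] [384.97 267.16]
(591.1, -29.8) jaw+y [574.26 -73.68] [386.81 181.73] [ 53.33 332.18] [381.64 263.89]
(591.1, -29.8) jaw-y [ 555.98 -121.29] [403.99 187.81] [293.9  417.41] [386.29 279.85]
(591.4, -25.25) floorc [567.39 -87.8 ] [390.22 186.49] [101.06 398.86] [381.37 274.27]
(591.4, -25.25) hand top [565.42 -92.93] [395.26 182.58] [171.64 344.18] [384.09 265.86]
(591.4, -25.25) jaw+y [574.56 -69.13] [385.19 181.64] [ 30.72 331.01] [380.78 262.63]
(591.4, -25.25) jaw-y [ 556.28 -116.74] [402.37 187.73] [271.18 416.23] [385.4  278.52][ WARN:0@0.417] global loadsave.cpp:1063 imwrite_ Unsupported depth image for selected encoder is fallbacked to CV_8U.
```

View pics/d1.png

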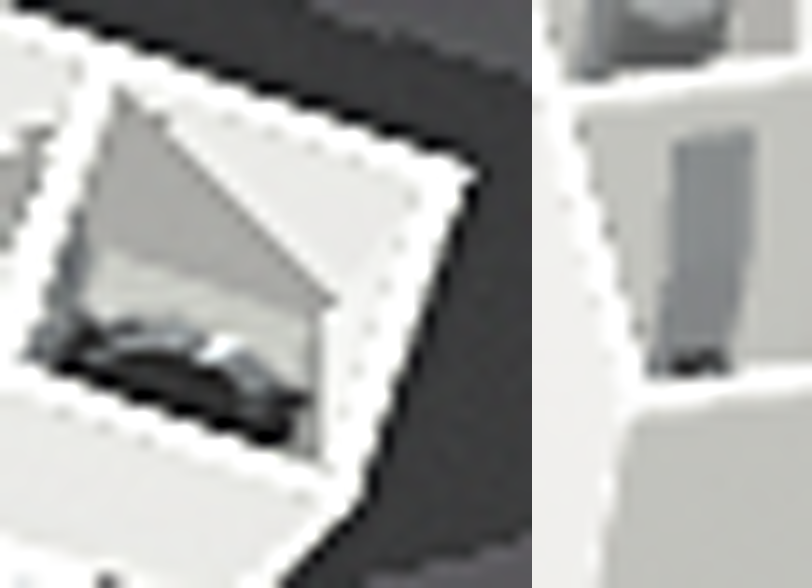

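```bash
python3 - <<'E'
from h import *
a0=np.radians(-21);R=np.array([[np.cos(a0),-np.sin(a0)],[np.sin(a0),np.cos(a0)]]);c=np.array((591.1,-29.8))
g=np.load('pics/top0rgb.npy').astype(float).mean(2)
E=edge(g,(383+55/14,158+368/14),(383+285/14,158+445/14),w=1.5)
L=np.array([(onz('top',q,116)[:2]-c)@R for q in E]); print('inner -x edge local x',np.median(L[:,0]),L[::5])
# outer edge
E=edge(g,(342.5,144),(416.9,170)); L=np.array([(onz('top',q,116)[:2]-c)@R for q in E]);print('outer +x',np.median(L[:,0]))
# profiles along local x at z=57 for several local y
for ly in (-85,-80,-75,-72,-69,-66,-60,-55,-50):
    xs=np.arange(-14,16,1.5); pr=[]
    for x in xs:
        w=R@np.array([x,ly])+c; u,v=proj('top',[*w,59]); pr.append(map_coordinates(g,[[v],[u]],order=1)[0])
    print(ly,np.round(pr).astype(int))
print(xs)
E
```

```text
inner -x edge local x -30.115266375722868 [[-30.08 -49.11]
 [-29.9  -53.72]
 [-30.68 -58.34]
 [-30.26 -62.95]
 [-30.42 -67.55]
 [-30.17 -72.15]
 [-29.89 -76.75]
 [-29.91 -81.34]]
outer +x 34.993512385077544
-85 [183  89  25  52  76  75  76 106 133 129 135 163 188 197 202 200 199 196
 191 179]
-80 [116  27  31  39  46  48  47  57  98 124 137 151 184 208 202 198 200 200
 190 178]
-75 [184  68  28  41  48  46  42  40  81 168 220 242 241 210 195 197 198 196
 190 177]
-72 [117  37  36  41  47  48  42  45  93 149 148 135 161 178 193 202 201 200
 189 177]
-69 [167  86  29  43  56  50  42  49  62 104 138 146 159 177 196 200 200 199
 197 183]
-66 [164  44  28  44  50  49  44  42  80 137 157 153 158 171 186 197 201 202
 193 176]
-60 [168  81  29  41  50  47  48 102 145 123 115 150 178 191 203 201 200 198
 196 180]
-55 [135  65  39  47  83  96  85  94  97 106 152 186 196 204 201 199 199 198
 187 174]
-50 [169  58  26  37  49  45  46  53  76 124 169 194 202 201 201 200 198 197
 192 180]
[-14.  -12.5 -11.   -9.5  -8.   -6.5  -5.   -3.5  -2.   -0.5   1.    2.5
   4.    5.5   7.    8.5  10.   11.5  13.   14.5]
```

```bash
python3 -m crank '[[[0,0,0.08,0.1,0],[0,-0.2,0.08,0.2,0],[0,-0.4,0.08,0.3,0],[0.02,-0.6,0.08,0.4,0],[0.04,-0.8,0.08,0.5,0],[0.065,-0.993,0.08,0.556,0],[0.065,-0.993,0.08,0.556,0],[0.065,-0.993,0.08,0.556,0]]]'; python3 - <<'E'
from h import *
s=ctrl.get_state();print(s['ee_pos'],s['wrist_force'],s['qpos'],s['orientation'])
e=np.array(s['ee_pos'])
for n in M:
    p,d=ctrl.read_camera(n); cv2.imwrite(f"pics/{n}5.png",p[:,:,::-1]); np.save(f'pics/{n}5.npy',d);print(n,proj(n,e-[0,0,129.5]),proj(n,e-[0,0,90]))
s=cv2.imread('pics/side5.png');t=cv2.imread('pics/top5.png')
cv2.imwrite('pics/e1.png',np.hstack([cv2.resize(s[195:285,345:415],None,fx=6,fy=6,interpolation=2),cv2.resize(t[130:220,360:430],None,fx=6,fy=6,interpolation=2)]))
E
```

```text
time_s: 9.52
ee_pos: [539.5, -99.0, 261.9]
orientation: [-0.248, 0.969, 0.002, 0.002]
wrist_force: [0.2, 1.6, -2.1]
gripper_width: 14.4
[539.48 -98.99 261.87] [ 0.15  1.6  -2.09] [-0.23  0.2   0.4   1.75 -0.09  1.2   2.26] [-0.25  0.97  0.    0.  ]
side [380.44 257.47] [382.15 249.05]
top [402.88 185.59] [405.92 181.85]
```

View pics/e1.png

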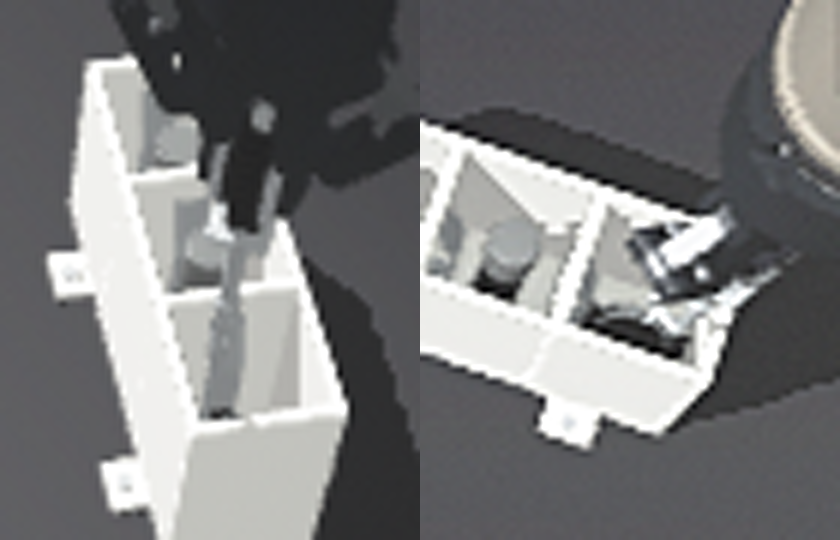

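```bash
python3 - <<'E'
import cv2,numpy as np
s=cv2.imread('pics/side5.png');t=cv2.imread('pics/top5.png')
a=cv2.resize(s[225:275,365:405],None,fx=11,fy=11,interpolation=0);b=cv2.resize(t[160:200,388:420],None,fx=11,fy=11,interpolation=0)
o=np.zeros((550,800,3),np.uint8);o[:,:440]=a;o[:440,440:792]=b;cv2.imwrite('pics/e2.png',o)
E
```

```text
(no output)
```

View pics/e2.png

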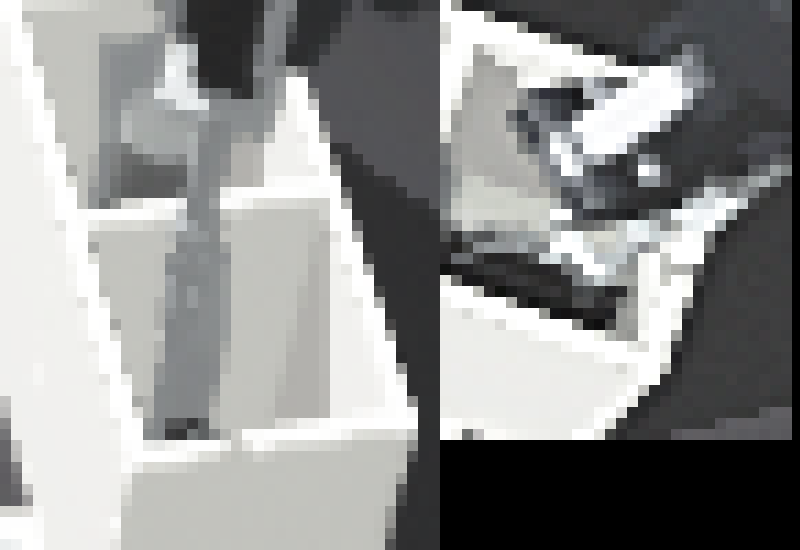

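```bash
python3 - <<'E'
from h import *
e=np.array([539.48,-98.99,261.87])
for n in M:
    a=np.load(f'pics/{n}0rgb.npy').astype(float).mean(2); b=cv2.imread(f'pics/{n}5.png').astype(float).mean(2)
    D=abs(a-b)
    print(n)
    for dz in (60,70,84,92,100,108,116,122,127):
        u,v=proj(n,e-[0,0,dz]); r=int(round(v)); c0=int(round(u))
        print(dz,(round(u,1),round(v,1)), D[r,c0-7:c0+8].astype(int))
E
```

```text
side
60 (np.float64(383.5), np.float64(242.4)) [ 1  0  0  1 25 24 99 96  5  0  0  0  0  0  0]
70 (np.float64(383.1), np.float64(244.6)) [ 0  0  0  0  1  7 35 57 52 18  1  0  0  0  1]
84 (np.float64(382.4), np.float64(247.7)) [0 0 1 0 0 0 2 7 1 2 0 0 0 0 0]
92 (np.float64(382.1), np.float64(249.5)) [0 0 0 0 0 0 6 4 1 1 0 0 0 0 0]
100 (np.float64(381.7), np.float64(251.2)) [ 0  0  0  0  1 12  6 14  2  0  0  1  0  0  0]
108 (np.float64(381.4), np.float64(252.9)) [0 0 0 0 0 0 0 7 7 0 0 1 0 0 0]
116 (np.float64(381.0), np.float64(254.6)) [ 0  0  1  0  2 20  9  6  0  0  0  0  0  1  0]
122 (np.float64(380.8), np.float64(255.9)) [0 0 0 1 0 2 9 5 0 0 0 0 0 0 0]
127 (np.float64(380.5), np.float64(257.0)) [0 0 0 0 0 0 1 0 0 0 0 0 0 0 0]
top
60 (np.float64(408.4), np.float64(178.8)) [118 124 119 126 131  81 120 110   3   4  10   8 143 128   6]
70 (np.float64(407.6), np.float64(179.8)) [ 97  79  34  18  83   8  53 112  74  21  13   7 123  12  10]
84 (np.float64(406.4), np.float64(181.3)) [58 51  3 17 13  1 64  4 36 27  5  0  5 40  2]
92 (np.float64(405.8), np.float64(182.0)) [ 7 45 17 11  0 17 32 94 76  3  4  0  1  5  3]
100 (np.float64(405.1), np.float64(182.8)) [  1  12 120  82   8   9  18  10   6   9  43   0   0   5   5]
108 (np.float64(404.5), np.float64(183.6)) [  0   2   1 130  89   4  30   9   8   8  34  78  81  68   6]
116 (np.float64(403.9), np.float64(184.3)) [  2   0   2   1 130  89   4  30   9   8   8  34  78  81  68]
122 (np.float64(403.4), np.float64(184.9)) [  2   0   2   2   6  19 106  36   0   4   2   6  50   0  11]
127 (np.float64(403.1), np.float64(185.4)) [  2   0   2   2   6  19 106  36   0   4   2   6  50   0  11]
```

```bash
python3 - <<'E'
from h import *
n='side';C=[(383,202.5),(402.5,263),(377.2,266.7),(360.3,205.3)]
g=np.load(f'pics/{n}0rgb.npy').astype(float).mean(2)
S={k:np.array([onz(n,q,116)[:2] for q in edge(g,C[i],C[j],w=w,trim=.15)]) for k,i,j,w in (('+x',0,1,3),('-y',1,2,1.2),('+y',3,0,3))}
print(rect_fit(S,70,206))
# base edges z=0: bottom -y edge (side crop a2 /6): (165,560)-(310,540)
E=edge(g,(345+165/6,195+560/6),(345+308/6,195+541/6),w=2,trim=.15)
a0=np.radians(-21);R=np.array([[np.cos(a0),-np.sin(a0)],[np.sin(a0),np.cos(a0)]])
for c in ((591.1,-29.8),(591.4,-25.25)): print(np.median([((onz(n,q,0)[:2]-c)@R) for q in E],0))
# inner edges of the -y well at rim: -x inner
E=edge(g,(370+30/14,238+100/14),(370+105/14,238+385/14),w=1.5)
print(np.median([((onz(n,q,116)[:2]-(591.1,-29.8))@R) for q in E],0))
g=np.load('pics/top0rgb.npy').astype(float).mean(2)
E=edge(g,(333.5-.5,167.75+11),(408.5-8,193.1+9.5),w=2.5)
print('top base -x',np.median([((onz('top',q,0)[:2]-(591.1,-29.8))@R) for q in E],0),E[::8])
E=edge(g,(408.5-8.5,193.1+9.5),(408.5,193.1),w=1)
E
E
```

```text
(array([591.3 , -25.57, -25.5 ]), {'+x': 0.0, '-y': -0.72, '+y': 0.45})
[ -1.37 -99.73]
[  -0.02 -104.09]
[-31.31 -64.5 ]
top base -x [-35.18  -3.12] [[339.8  180.99]
 [350.84 185.01]
 [361.93 188.88]
 [373.05 192.67]
 [384.16 196.51]]bash: E: command not found
```

```bash
python3 -m crank '[[[0.002,-0.006,-0.02,0,0],[0.002,-0.006,-0.06,0,0],[0.002,-0.006,-0.1,0,0],[0.002,-0.006,-0.14,0,0],[0.002,-0.006,-0.18,0,0],[0.002,-0.006,-0.22,0,0],[0.002,-0.006,-0.25,0,0],[0.002,-0.006,-0.25,0,0]]]'; python3 - <<'E'
from h import *
s=ctrl.get_state();print(s['ee_pos'],s['wrist_force'],s['moment'])
e=np.array(s['ee_pos'])
for n in M:
    p,d=ctrl.read_camera(n); cv2.imwrite(f"pics/{n}6.png",p[:,:,::-1]);print(n,proj(n,e-[0,0,129.5]),proj(n,e-[0,0,90]))
s=cv2.imread('pics/side6.png');t=cv2.imread('pics/top6.png')
a=cv2.resize(s[225:275,365:405],None,fx=11,fy=11,interpolation=0);b=cv2.resize(t[160:200,388:420],None,fx=11,fy=11,interpolation=0)
o=np.zeros((550,800,3),np.uint8);o[:,:440]=a;o[:440,440:792]=b;cv2.imwrite('pics/e3.png',o)
E
```

```text
time_s: 10.62
ee_pos: [539.9, -99.3, 199.1]
orientation: [-0.25, 0.968, 0.002, 0.001]
wrist_force: [-0.2, -0.8, -0.7]
gripper_width: 13.8
[539.93 -99.3  199.13] [-0.19 -0.77 -0.7 ] [-0.01  0.    0.01]
side [378.09 270.02] [379.68 262.25]
top [398.59 190.81] [401.3  187.49]
```

View pics/e3.png

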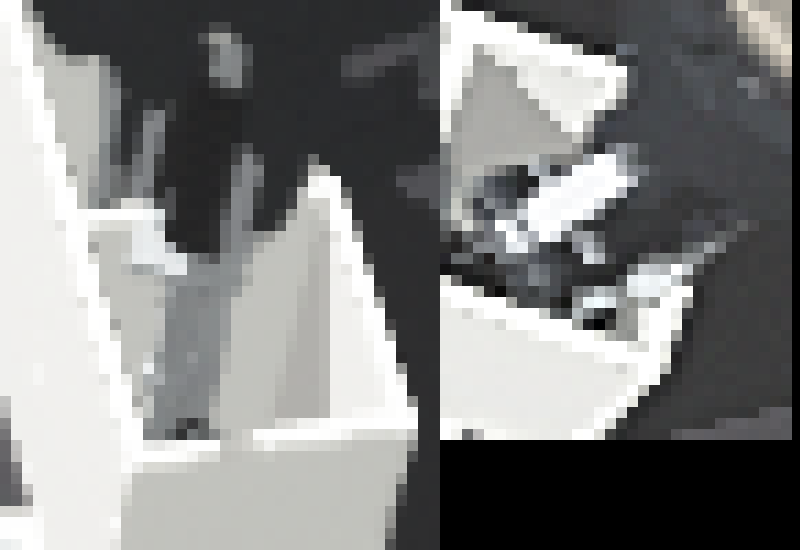

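```bash
python3 -m crank '[[[0.001,-0.002,-0.012,0,0],[0.001,-0.002,-0.024,0,0],[0.001,-0.002,-0.036,0,0],[0.001,-0.002,-0.036,0,0]]]'
```

```text
time_s: 11.22
ee_pos: [540.6, -99.9, 190.7]
orientation: [-0.25, 0.968, 0.002, 0.002]
wrist_force: [0.1, 0.4, -1.3]
gripper_width: 14.2
```

```bash
python3 -m crank '[[[0,0,-0.012,0,0],[0,0,-0.024,0,0],[0,0,-0.036,0,0],[0,0,-0.036,0,0]]]'
```

```text
time_s: 11.72
ee_pos: [540.3, -99.8, 181.3]
orientation: [-0.25, 0.968, 0.002, 0.002]
wrist_force: [0.5, 0.3, -1.5]
gripper_width: 14.2
```

```bash
python3 -m crank '[[[0,0,-0.012,0,0],[0,0,-0.024,0,0],[0,0,-0.036,0,0],[0,0,-0.036,0,0]]]'
```

```text
time_s: 12.22
ee_pos: [540.1, -99.8, 172.0]
orientation: [-0.25, 0.968, 0.003, 0.001]
wrist_force: [-0.0, -0.4, -0.8]
gripper_width: 14.5
```

```bash
python3 -m crank '[[[0,0,-0.013,0,0],[0.005,0,-0.013,-0.04,0],[0.01,0,-0.013,-0.08,0],[0.0154,0,-0.013,-0.111,0],[0.0154,0,-0.013,-0.111,0]]]'; python3 -c "
from workcell import ctrl
s=ctrl.get_state();print(s['wrist_force'],s['moment'])"
```

```text
time_s: 12.85
ee_pos: [544.0, -99.7, 168.6]
orientation: [-0.165, 0.986, 0.002, 0.001]
wrist_force: [-0.2, 0.1, -2.0]
gripper_width: 14.4
[-0.16893868  0.05977521 -1.9663725 ] [-0.03021289 -0.0905459  -0.01004967]
```

```bash
python3 -m crank '[[[0.006,0.003,0,-0.05,0],[0.011,0.006,0,-0.1,0]]]'; python3 -c "
from workcell import ctrl
s=ctrl.get_state();print(s['wrist_force'],s['moment'])"
```

```text
time_s: 13.1
ee_pos: [546.7, -98.2, 168.6]
orientation: [-0.086, 0.996, 0.002, 0.002]
wrist_force: [0.6, 0.8, -0.9]
gripper_width: 14.0
[ 0.57656024  0.76188418 -0.94273799] [-0.00784709 -0.02447818  0.01147477]
```

```bash
python3 -m crank '[[[0.005,0.003,0,-0.05,0],[0.0105,0.005,0,-0.1,0],[0.0105,0.005,0,-0.1,0]]]'; python3 -c "
from workcell import ctrl
s=ctrl.get_state();print(s['wrist_force'],s['moment'])"
```

```text
time_s: 13.48
ee_pos: [549.3, -96.8, 168.5]
orientation: [-0.009, 1.0, 0.002, 0.002]
wrist_force: [0.1, 0.2, -1.1]
gripper_width: 14.4
[ 0.07371527  0.19105401 -1.14081968] [-0.02616091  0.00525398  0.0121512 ]
```

```bash
python3 -m crank '[[[0.01,0.0045,0,-0.08,0],[0.021,0.009,0,-0.156,0],[0.021,0.009,0,-0.156,0]]]'; python3 -c "
from workcell import ctrl
s=ctrl.get_state();print(s['wrist_force'],s['moment'])"
```

```text
time_s: 13.85
ee_pos: [554.7, -94.5, 168.4]
orientation: [0.112, 0.994, 0.002, 0.002]
wrist_force: [0.3, -0.4, -1.0]
gripper_width: 14.1
[ 0.31786274 -0.41402526 -0.99733823] [-0.08418935  0.03539196 -0.03397722]
```

```bash
python3 -m crank '[[[0.007,0.0025,0,-0.045,0],[0.014,0.005,0,-0.088,0],[0.014,0.005,0,-0.088,0]]]'; python3 -c "
from workcell import ctrl
s=ctrl.get_state();print(s['wrist_force'],s['moment'])"
```

```text
time_s: 14.22
ee_pos: [558.0, -93.2, 168.4]
orientation: [0.179, 0.984, 0.002, 0.002]
wrist_force: [-0.6, -0.6, -1.2]
gripper_width: 14.2
[-0.59717235 -0.63659971 -1.21101714] [-0.0547867  -0.01256784 -0.0145044 ]
```

```bash
python3 -m crank '[[[0,0,0.012,0,0],[0,0,0.024,0,0],[0,0,0.036,0,0],[0,0,0.044,0,0]]]'; python3 -m crank '[[[0,0,0.004,0,0],[0,0,0.008,0,0],[0,0,0.008,0,0]]]'
```

```text
time_s: 14.72
ee_pos: [558.1, -93.2, 179.7]
orientation: [0.179, 0.984, 0.002, 0.002]
wrist_force: [0.6, 0.3, -1.8]
gripper_width: 14.2
time_s: 15.1
ee_pos: [558.1, -93.2, 181.8]
orientation: [0.179, 0.984, 0.002, 0.002]
wrist_force: [0.4, 0.9, -1.0]
gripper_width: 14.2
```

```bash
python3 -m crank '[[[0,0,0.004,0,0],[0,0,0.008,0,0],[0,0,0.008,0,0]]]'; python3 -m crank '[[[0,0,0.004,0,0],[0,0,0.008,0,0],[0,0,0.008,0,0]]]';
```

```text
time_s: 15.48
ee_pos: [557.6, -93.1, 183.1]
orientation: [0.179, 0.984, 0.002, 0.002]
wrist_force: [0.6, 0.0, -5.8]
gripper_width: 14.2
time_s: 15.85
ee_pos: [557.2, -92.9, 184.8]
orientation: [0.179, 0.984, 0.002, 0.001]
wrist_force: [-0.6, 0.0, -7.2]
gripper_width: 14.2
```

```bash
python3 -m crank '[[[0,0,0.008,0,0],[0,0,0.016,0,0],[0,0,0.024,0,0],[0,0,0.032,0,0],[0,0,0.04,0,0],[0,0,0.04,0,0]]]';  python3 - <<'E'
from h import *
for n in M:
    p,d=ctrl.read_camera(n); cv2.imwrite(f"pics/{n}7.png",p[:,:,::-1])
s=cv2.imread('pics/side7.png');t=cv2.imread('pics/top7.png')
a=cv2.resize(s[225:275,365:405],None,fx=11,fy=11,interpolation=0);b=cv2.resize(t[160:200,388:420],None,fx=11,fy=11,interpolation=0)
o=np.zeros((550,800,3),np.uint8);o[:,:440]=a;o[:440,440:792]=b;cv2.imwrite('pics/e4.png',o)
E
```

```text
time_s: 16.6
ee_pos: [557.3, -93.0, 195.2]
orientation: [0.179, 0.984, 0.002, 0.001]
wrist_force: [-0.4, -0.7, -4.7]
gripper_width: 14.4
```

View pics/e4.png

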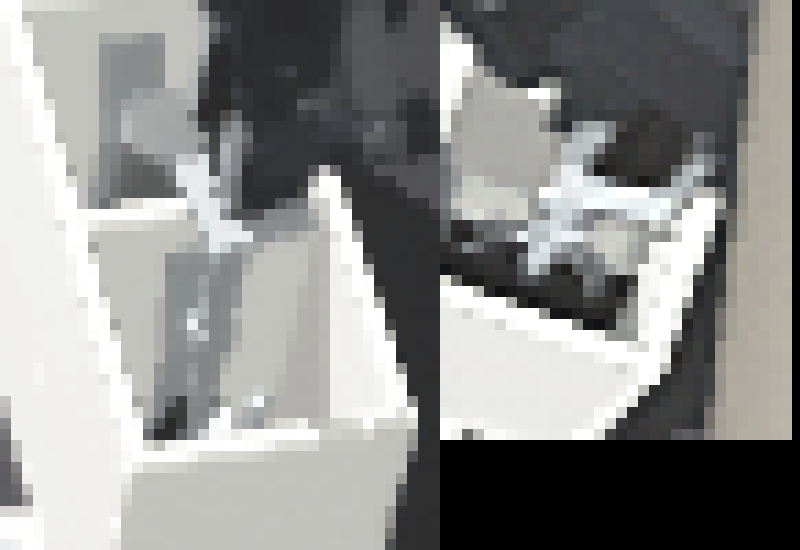

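The clip is rising on the hook: its wire now shows at (255,410) in the side crop, and the force is 4–7 N as expected. I'll carry on lifting.

```bash
python3 -m crank '[[[0,0,0.008,0,0],[0,0,0.016,0,0],[0,0,0.024,0,0],[0,0,0.032,0,0],[0,0,0.04,0,0],[0,0,0.048,0,0],[0,0,0.056,0,0],[0,0,0.064,0,0],[0,0,0.072,0,0],[0,0,0.08,0,0]]]'
```

```text
time_s: 17.95
ee_pos: [557.4, -93.0, 215.3]
orientation: [0.179, 0.984, 0.002, 0.001]
wrist_force: [0.5, -0.9, -6.2]
gripper_width: 13.7
```

```bash
python3 -m crank '[[[0,0,0.01,0,0],[0,0,0.02,0,0],[0,0,0.03,0,0],[0,0,0.04,0,0],[0,0,0.05,0,0],[0,0,0.06,0,0],[0,0,0.07,0,0],[0,0,0.08,0,0],[0,0,0.09,0,0],[0,0,0.1,0,0]]]'
```

```text
time_s: 19.2
ee_pos: [557.4, -93.0, 240.5]
orientation: [0.179, 0.984, 0.002, 0.001]
wrist_force: [-0.8, 1.0, -7.4]
gripper_width: 14.5
```

```bash
python3 -m crank '[[[0,0,0.01,0,0],[0,0,0.02,0,0],[0,0,0.03,0,0],[0,0,0.04,0,0],[0,0,0.05,0,0],[0,0,0.06,0,0],[0,0,0.07,0,0],[0,0,0.08,0,0],[0,0,0.09,0,0],[0,0,0.1,0,0]]]'
```

```text
time_s: 20.45
ee_pos: [557.4, -93.1, 265.7]
orientation: [0.179, 0.984, 0.002, 0.001]
wrist_force: [-0.9, 0.7, -2.9]
gripper_width: 14.3
```

```bash
python3 -m crank '[[[0,0,0.01,0,0],[0,0,0.02,0,0],[0,0,0.03,0,0],[0,0,0.04,0,0],[0,0,0.05,0,0],[0,0,0.06,0,0],[0,0,0.07,0,0],[0,0,0.08,0,0],[0,0,0.09,0,0],[0,0,0.1,0,0]]]'
cat > snap.py <<'E'
import sys
from h import *
k,u0,v0,u1,v1=sys.argv[1],*map(int,sys.argv[2:6]); w0,x0,w1,x1=map(int,sys.argv[6:10])
s=ctrl.get_state();e=np.array(s['ee_pos']);print(e,np.array(s['wrist_force']))
P={}
for n in M:
    p,d=ctrl.read_camera(n); cv2.imwrite(f"pics/{n}{k}.png",p[:,:,::-1]); np.save(f'pics/{n}{k}.npy',d); P[n]=p[:,:,::-1]; print(n,'hook',proj(n,e-[0,0,129.5]))
a=P['side'][v0:v1,u0:u1];b=P['top'][x0:x1,w0:w1]
f=min(400/a.shape[1],600/a.shape[0]);a=cv2.resize(a,None,fx=f,fy=f,interpolation=2)
f2=min(400/b.shape[1],600/b.shape[0]);b=cv2.resize(b,None,fx=f2,fy=f2,interpolation=2);print('scales',f,f2,'top offset',a.shape[1])
o=np.zeros((max(a.shape[0],b.shape[0]),a.shape[1]+b.shape[1],3),np.uint8);o[:a.shape[0],:a.shape[1]]=a;o[:b.shape[0],a.shape[1]:]=b;cv2.imwrite(f'pics/z{k}.png',o)
E
python3 snap.py 8 345 195 425 285 370 120 440 210
```

```text
time_s: 21.7
ee_pos: [557.4, -93.0, 290.8]
orientation: [0.179, 0.984, 0.002, 0.001]
wrist_force: [-0.1, -0.1, -2.1]
gripper_width: 14.2
[557.4  -93.04 290.83] [-0.07 -0.12 -2.07]
side hook [386.09 246.63]
top hook [402.36 175.98]
scales 5.0 5.714285714285714 top offset 400
```

View pics/z8.png

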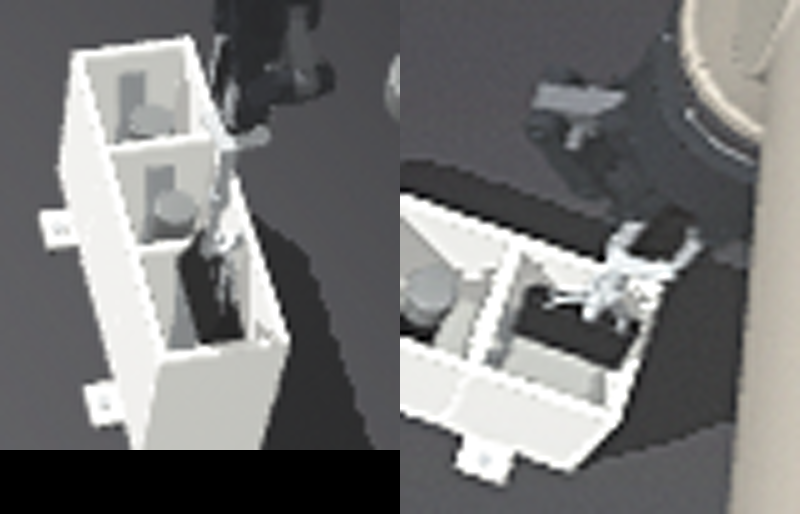

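```bash
python3 -m crank '[[[0,0,0.02,0,0],[0,0,0.05,0,0],[0,0,0.09,0,0],[0,0,0.13,0,0],[0,0,0.16,0,0],[0,0,0.16,0,0]]]'; python3 - <<'E'
from h import *
r1=onz('top',(486,185.7),22);r2=onz('side',(380+445/7.06,315+280/7.06),22);print(r1,r2)
a=np.radians(-6);R=np.array([[np.cos(a),-np.sin(a)],[np.sin(a),np.cos(a)]]);c=np.array([518.8,-344.5])
print((r1[:2]-[518.8,-347])@R,(r2[:2]-[518.7,-341.5])@R)
for l in ((-35,0),(-43.5,0),(-38,0)): print(l,c+R@np.array(l))
E
```

```text
time_s: 22.55
ee_pos: [558.0, -93.2, 331.9]
orientation: [0.179, 0.984, 0.002, 0.002]
wrist_force: [0.4, -0.7, -2.5]
gripper_width: 14.0
[ 562.56 -357.36   22.  ] [ 560.6  -358.14   22.  ]
[44.61 -5.73] [ 43.41 -12.17]
(-35, 0) [ 483.99 -340.84]
(-43.5, 0) [ 475.54 -339.95]
(-38, 0) [ 481.01 -340.53]
```

```bash
python3 -m crank '[[[-0.01,-0.03,0,0,0],[-0.03,-0.09,0,0,0],[-0.06,-0.17,0,0.02,0],[-0.1,-0.28,0,0.05,0],[-0.14,-0.4,0,0.08,0],[-0.18,-0.52,0,0.1,0],[-0.22,-0.64,0,0.12,0],[-0.26,-0.75,0,0.14,0],[-0.3,-0.84,0,0.155,0],[-0.32,-0.91,0,0.165,0],[-0.335,-0.95,0,0.167,0],[-0.34,-0.966,0,0.167,0]]]'; python3 -m crank '[[[0,0,-0.05,0,0],[0,0,-0.12,0,0],[0,0,-0.2,0,0],[0,0,-0.28,0,0],[0,0,-0.34,0,0],[0,0,-0.38,0,0],[0,0,-0.38,0,0]]]';python3 snap.py 9 370 280 480 400 440 140 530 260
```

```text
time_s: 24.05
ee_pos: [472.2, -335.6, 331.7]
orientation: [0.049, 0.999, 0.002, 0.002]
wrist_force: [-0.3, 0.2, -1.3]
gripper_width: 14.5
time_s: 24.92
ee_pos: [472.0, -335.1, 235.9]
orientation: [0.049, 0.999, 0.002, 0.001]
wrist_force: [-0.0, 0.8, -2.0]
gripper_width: 14.3
[ 471.97 -335.14  235.94] [-0.04  0.8  -2.05]
side hook [414.51 351.73]
top hook [493.34 212.11]
scales 3.6363636363636362 4.444444444444445 top offset 400
```

View pics/z9.png

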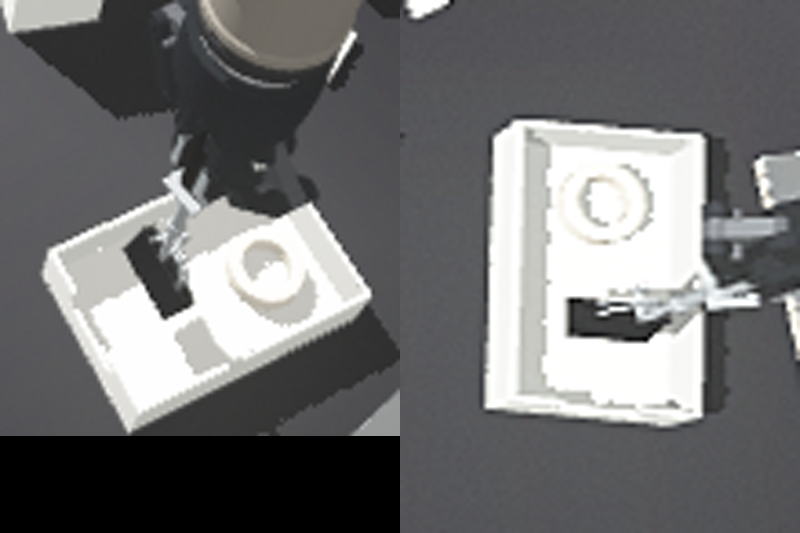

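```bash
python3 -m crank '[[[0,0,-0.04,0,0],[0,0,-0.09,0,0],[0,0,-0.13,0,0],[0,0,-0.17,0,0],[0,0,-0.195,0,0],[0,0,-0.205,0,0],[0,0,-0.205,0,0]]]';python3 -m crank '[[[0,0,-0.006,0,0],[0,0,-0.012,0,0],[0,0,-0.018,0,0],[0,0,-0.024,0,0],[0,0,-0.024,0,0]]]'; python3 snap.py 10 370 280 480 400 440 140 530 260
```

```text
time_s: 25.9
ee_pos: [472.6, -335.9, 186.0]
orientation: [0.049, 0.999, 0.002, 0.002]
wrist_force: [-0.3, -0.2, -2.2]
gripper_width: 14.1
time_s: 26.52
ee_pos: [472.6, -335.9, 179.9]
orientation: [0.049, 0.999, 0.002, 0.002]
wrist_force: [0.5, 0.5, -1.5]
gripper_width: 14.2
[ 472.56 -335.94  179.93] [ 0.55  0.53 -1.48]
side hook [411.04 360.74]
top hook [485.15 215.36]
scales 3.6363636363636362 4.444444444444445 top offset 400
```

View pics/z10.png

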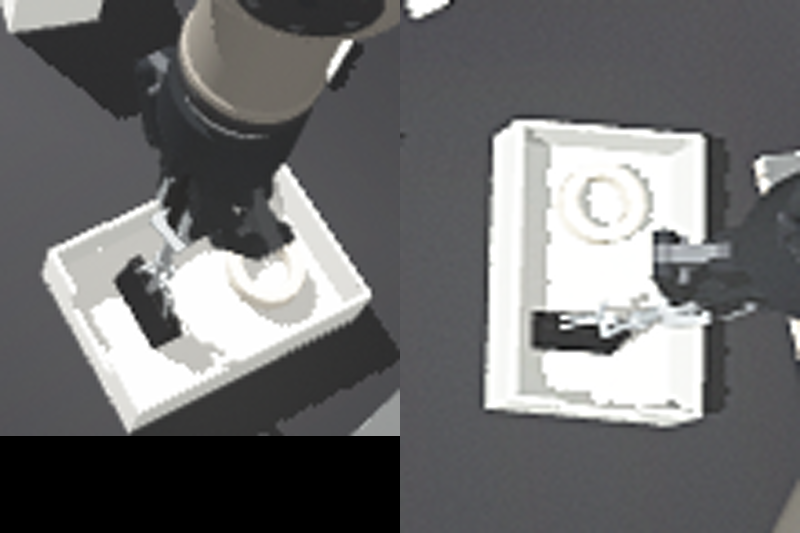

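```bash
python3 - <<'E'
from h import *
for u in (469.3,487.3): print(onz('top',(u,214),30))
print(onz('top',(486,214),34), onz('side',(370+148/3.636,280+300/3.636),20))
E
python3 -m crank '[[[0,0,-0.005,0,0],[0,0,-0.01,0,0],[0,0,-0.01,0,0]]]'
```

```text
[ 480.12 -300.59   30.  ]
[ 479.56 -350.52   30.  ]
[ 478.95 -345.29   34.  ] [ 480.19 -332.58   20.  ]
time_s: 27.0
ee_pos: [472.5, -336.0, 177.4]
orientation: [0.05, 0.999, 0.002, 0.002]
wrist_force: [-0.4, -0.2, -1.8]
gripper_width: 14.1
```

```bash
python3 -m crank '[[[0,0,-0.01,0,0],[0,0,-0.02,0,0],[0,0,-0.03,0,0],[0,0,-0.038,0,0],[0,0,-0.038,0,0]]]'; python3 snap.py 11 370 300 450 390 440 170 510 240
```

```text
time_s: 27.62
ee_pos: [472.4, -335.9, 167.7]
orientation: [0.049, 0.999, 0.002, 0.002]
wrist_force: [-0.6, -0.0, -1.8]
gripper_width: 14.2
[ 472.42 -335.88  167.7 ] [-0.6  -0.02 -1.75]
side hook [410.17 362.59]
top hook [483.39 216.12]
scales 5.0 5.714285714285714 top offset 400
```

View pics/z11.png

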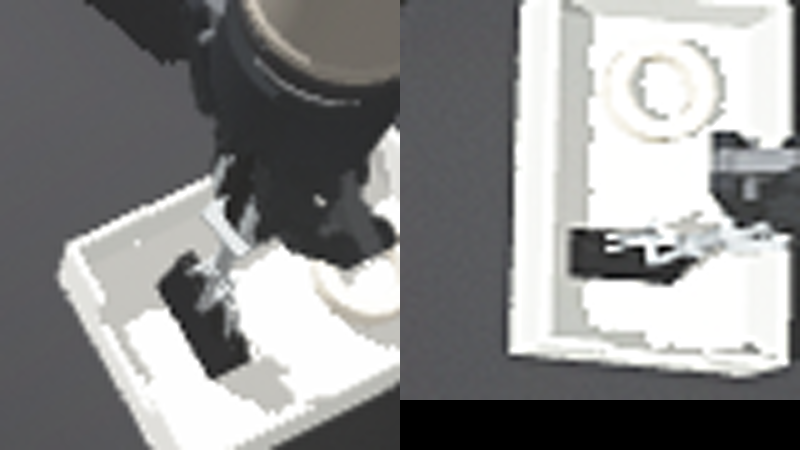

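```bash
python3 -m crank '[[[-0.01,0.001,0,0,0],[-0.02,0.002,0,0,0],[-0.03,0.003,0,0,0],[-0.03,0.003,0,0,0]]]'
```

```text
time_s: 28.22
ee_pos: [464.7, -335.3, 168.0]
orientation: [0.05, 0.999, 0.002, 0.002]
wrist_force: [-0.1, 0.1, -1.5]
gripper_width: 14.3
```

```bash
python3 -m crank '[[[-0.01,0.001,0,0,0],[-0.02,0.002,0,0,0],[-0.03,0.003,0,0,0],[-0.03,0.003,0,0,0]]]'; python3 snap.py 12 370 300 450 390 440 170 510 240
```

```text
time_s: 28.72
ee_pos: [457.0, -334.6, 168.0]
orientation: [0.05, 0.999, 0.002, 0.002]
wrist_force: [-1.1, 0.0, -1.6]
gripper_width: 14.2
[ 456.97 -334.56  168.  ] [-1.09  0.01 -1.61]
side hook [404.73 365.32]
top hook [483.44 221.64]
scales 5.0 5.714285714285714 top offset 400
```

View pics/z12.png

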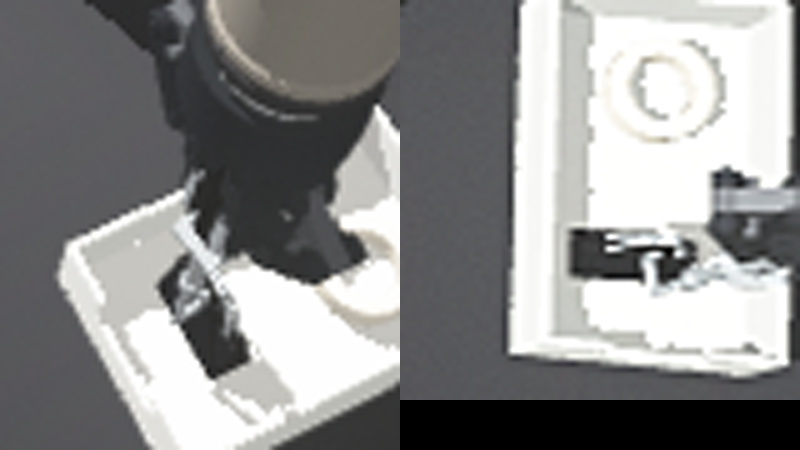

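```bash
python3 -m crank '[[[-0.012,0.001,0,0,0],[-0.024,0.002,0,0,0],[-0.034,0.003,0,0,0],[-0.034,0.003,0,0,0]]]'; python3 snap.py 13 370 300 450 390 440 170 510 240
```

```text
time_s: 29.32
ee_pos: [448.5, -333.8, 168.1]
orientation: [0.05, 0.999, 0.002, 0.002]
wrist_force: [-0.6, -1.4, -1.1]
gripper_width: 14.0
[ 448.52 -333.84  168.05] [-0.57 -1.4  -1.08]
side hook [401.73 366.84]
top hook [483.45 224.67]
scales 5.0 5.714285714285714 top offset 400
```

View pics/z13.png

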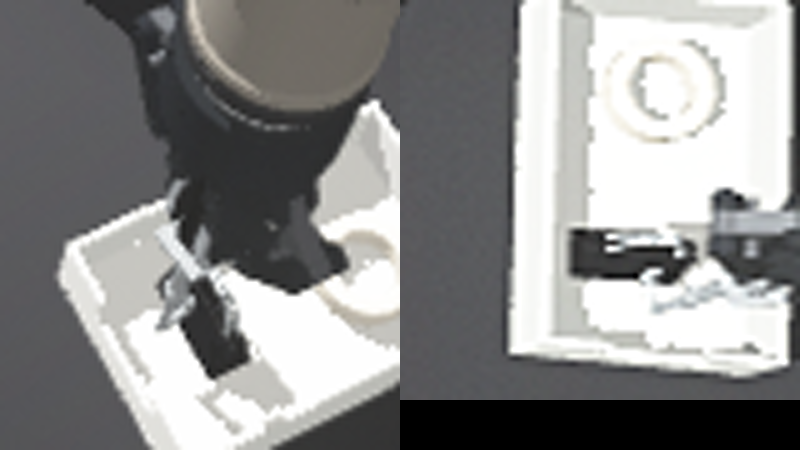

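```bash
python3 -m crank '[[[-0.004,0,0.01,0,0],[-0.008,0,0.03,0,0],[-0.01,0,0.07,0,0],[-0.01,0,0.14,0,0],[-0.01,0,0.22,0,0],[-0.01,0,0.3,0,0],[-0.01,0,0.34,0,0],[-0.01,0,0.34,0,0]]]'; python3 snap.py 14 370 300 450 390 440 170 510 240
```

```text
time_s: 30.42
ee_pos: [446.8, -334.2, 254.2]
orientation: [0.05, 0.999, 0.001, 0.003]
wrist_force: [-0.4, -0.1, -1.7]
gripper_width: 14.5
[ 446.79 -334.15  254.16] [-0.39 -0.05 -1.73]
side hook [406.7  353.86]
top hook [496.83 220.67]
scales 5.0 5.714285714285714 top offset 400
```

View pics/z14.png

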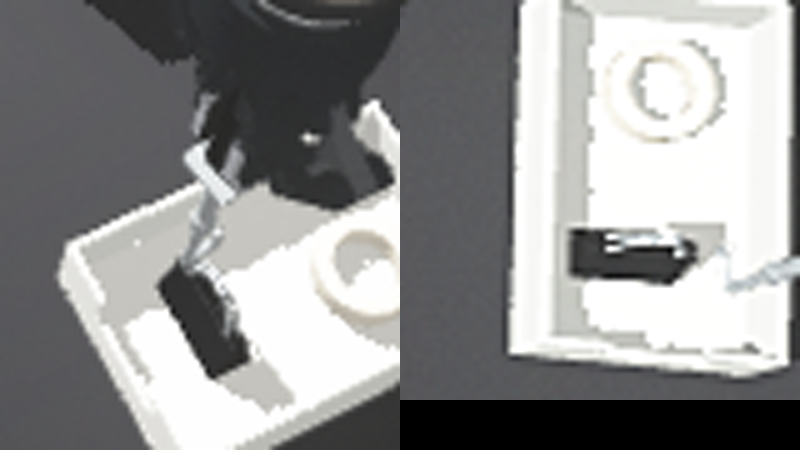

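```bash
python3 -m crank '[[[0,0.08,0,0,0],[0,0.22,0,-0.01,0],[0,0.4,0,-0.02,0],[0,0.58,0,-0.03,0],[0,0.76,0,-0.04,0],[0,0.92,0,-0.055,0],[0,1,0,-0.055,0]]]'
```

```text
time_s: 31.4
ee_pos: [445.4, -80.8, 251.8]
orientation: [0.091, 0.996, 0.002, 0.001]
wrist_force: [0.2, -0.7, -1.0]
gripper_width: 13.9
```

```bash
python3 -m crank '[[[0,0.1,0,0,0],[0,0.28,0,0,0],[0,0.46,0,0,0],[0,0.64,0,0,0],[0,0.82,0,0,0],[0,0.95,0,0,0],[0,1,0,0,0],[0,1,0,0,0]]]'
```

```text
time_s: 32.4
ee_pos: [445.2, 168.8, 251.2]
orientation: [0.091, 0.996, 0.002, 0.001]
wrist_force: [0.2, -0.6, -0.6]
gripper_width: 14.2
```

```bash
python3 -m crank '[[[0.005,0.15,0,0,0],[0.009,0.35,-0.05,0,0],[0.009,0.52,-0.12,0,0],[0.009,0.62,-0.2,0,0],[0.009,0.654,-0.243,0,0],[0.009,0.654,-0.243,0,0],[0.009,0.654,-0.243,0,0]]]'; python3 snap.py 15 235 100 325 200 190 130 270 220
```

```text
time_s: 33.28
ee_pos: [448.6, 330.4, 191.3]
orientation: [0.092, 0.996, 0.002, 0.001]
wrist_force: [-0.6, 0.2, -0.1]
gripper_width: 14.3
[448.56 330.44 191.27] [-0.57  0.25 -0.1 ]
side hook [274.3  180.58]
top hook [241.33 226.07]
scales 4.444444444444445 5.0 top offset 400
```

View pics/z15.png

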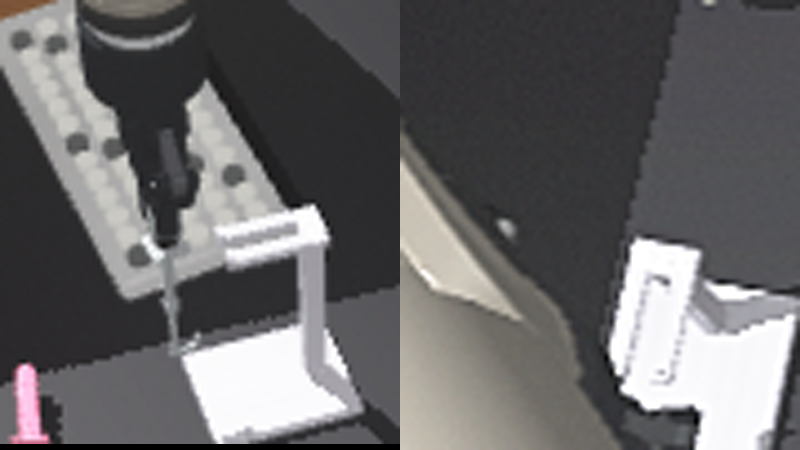

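```bash
python3 -m crank '[[[0,0.008,-0.004,0,0],[0,0.008,-0.006,0,0],[0.04,0.001,-0.006,0,0],[0.07,-0.005,-0.006,0,0],[0.1,-0.011,-0.006,0,0],[0.1,-0.012,-0.006,0,0]]]'
```

```text
time_s: 34.12
ee_pos: [474.3, 327.6, 189.9]
orientation: [0.093, 0.996, 0.002, 0.002]
wrist_force: [-0.0, -1.1, -1.6]
gripper_width: 14.0
```

```bash
python3 -m crank '[[[0.03,-0.007,0,0,0],[0.06,-0.014,0,0,0],[0.09,-0.021,0,0,0],[0.115,-0.026,0,0,0],[0.135,-0.03,0,0,0],[0.135,-0.03,0,0,0]]]'; python3 snap.py 16 235 100 325 200 190 130 270 220
```

```text
time_s: 34.88
ee_pos: [508.4, 319.9, 189.8]
orientation: [0.093, 0.996, 0.002, 0.002]
wrist_force: [-0.6, -0.3, -1.3]
gripper_width: 14.1
[508.41 319.9  189.83] [-0.6  -0.31 -1.28]
side hook [292.86 175.87]
top hook [245.87 204.53]
scales 4.444444444444445 5.0 top offset 400
```

View pics/z16.png

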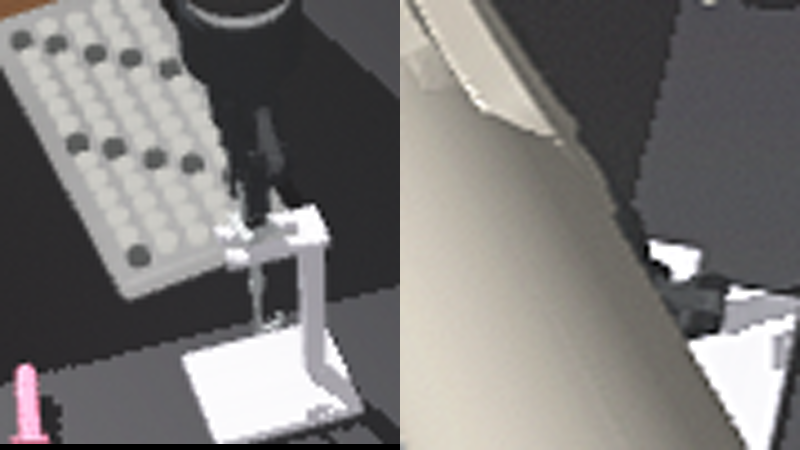

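Over the seat, with the tube in the slot. Lowering until it sits.

```bash
python3 -m crank '[[[-0.002,0,-0.012,0,0],[-0.002,0,-0.024,0,0],[-0.002,0,-0.036,0,0],[-0.002,0,-0.036,0,0]]]'; python3 -m crank '[[[0,0,-0.004,0,0],[0,0,-0.006,0,0],[0,0,-0.006,0,0]]]'
```

```text
time_s: 35.48
ee_pos: [507.0, 320.1, 180.4]
orientation: [0.092, 0.996, 0.002, 0.001]
wrist_force: [-0.1, -0.3, -0.5]
gripper_width: 14.1
time_s: 35.85
ee_pos: [507.1, 320.1, 178.9]
orientation: [0.092, 0.996, 0.002, 0.001]
wrist_force: [-0.1, 0.1, -1.9]
gripper_width: 14.0
```

```bash
python3 -m crank '[[[0,0,-0.003,0,0],[0,0,-0.003,0,0]]]'; python3 -m crank '[[[0,0,-0.003,0,0],[0,0,-0.003,0,0]]]'
```

```text
time_s: 36.1
ee_pos: [507.2, 320.2, 178.7]
orientation: [0.092, 0.996, 0.002, 0.001]
wrist_force: [-1.7, -0.7, 3.4]
gripper_width: 14.1
time_s: 36.35
ee_pos: [507.2, 320.2, 178.8]
orientation: [0.092, 0.996, 0.002, 0.001]
wrist_force: [-2.9, -2.0, 5.4]
gripper_width: 14.2
```

```bash
python3 -m crank '[[[0,0,0.001,0,0],[0,0,0.001,0,0.25],[0,0,0.001,0,0.4],[0,0,0.001,0,0.7],[0,0,0.001,0,1],[0,0,0.001,0,1],[0,0,0.001,0,1]]]'; python3 snap.py 17 235 100 325 200 190 130 270 220
```

```text
time_s: 37.22
ee_pos: [507.2, 320.2, 179.0]
orientation: [0.092, 0.996, 0.002, 0.001]
wrist_force: [-0.2, 0.3, -1.0]
gripper_width: 85.9
[507.22 320.23 179.01] [-0.15  0.3  -1.02]
side hook [292.6  178.23]
top hook [246.51 205.69]
scales 4.444444444444445 5.0 top offset 400
```

View pics/z17.png

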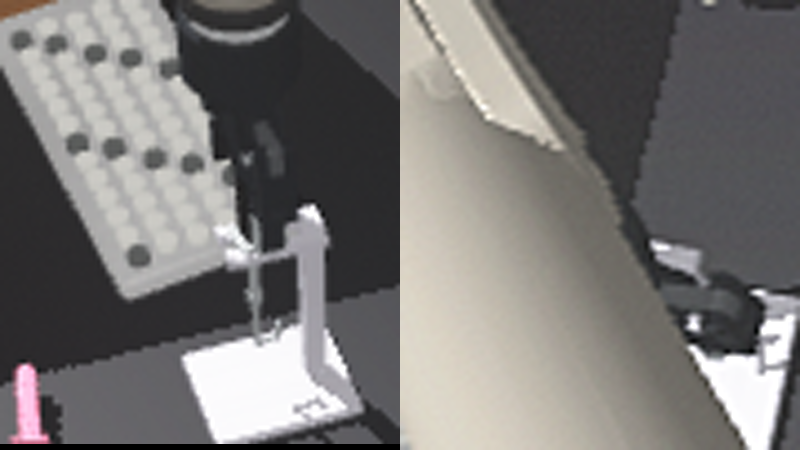

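Released. I'll back off straight up, move away and check.

```bash
python3 -m crank '[[[0,0,0.05,0,1],[0,0,0.15,0,1],[0,0,0.3,0,1],[0,0,0.42,0,1],[-0.1,0.15,0.45,0,1],[-0.3,0.35,0.45,0,1],[-0.5,0.55,0.45,0,1],[-0.6,0.7,0.45,0,1],[-0.6,0.7,0.45,0,1],[-0.6,0.7,0.45,0,1]]]'; python3 - <<'E'
from h import *
P={}
for n in M:
    p,d=ctrl.read_camera(n); P[n]=p[:,:,::-1]; cv2.imwrite(f'pics/{n}18.png',P[n])
s,t=P['side'],P['top']
r=lambda a,w,h:cv2.resize(a,(w,h),interpolation=2)
cv2.imwrite('pics/f1.png',np.vstack([np.hstack([r(s[125:205,262:342],300,300),r(s[195:295,345:425],240,300),r(s[310:400,375:475],260,300)][:3]),np.hstack([r(t[165:235,215:285],300,300),r(t[135:210,325:425],240,300),r(t[155:245,450:520],260,300)])]))
# does the ball sit where it began?
a=np.load('pics/side0rgb.npy').astype(int).mean(2);b=s.astype(int).mean(2)
print(abs(a-b)[125:185,280:305].max(), abs(a-b)[195:295,345:415].max())
E
```

```text
time_s: 38.58
ee_pos: [357.7, 495.0, 292.1]
orientation: [0.092, 0.996, 0.002, 0.002]
wrist_force: [0.9, -0.4, -0.2]
gripper_width: 85.4
73.0 101.33333333333333
```

View pics/f1.png

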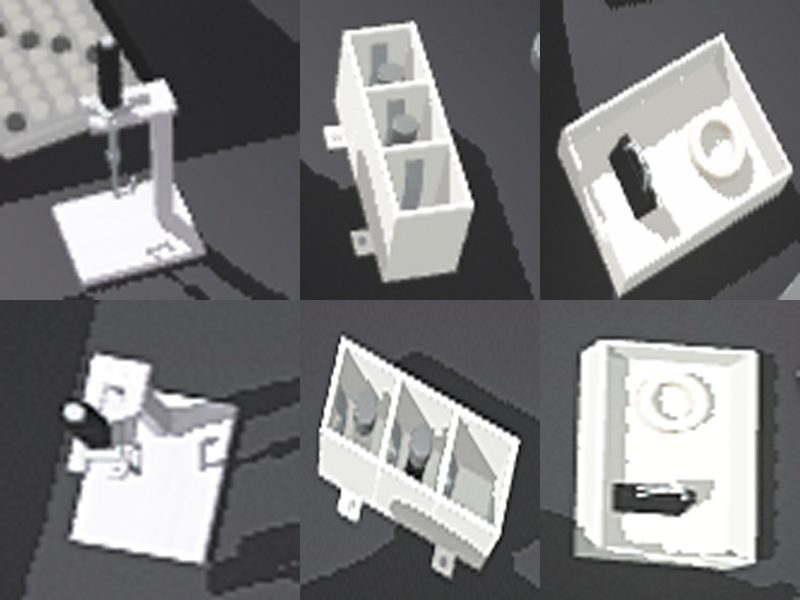

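The picker hangs in its stand with the hook seen at (125,185) in the montage. The −y well is empty, the glue stick and highlighter are still in place, and the clip stands on the drawer floor at its −x end with the tape roll unmoved. The robot is clear, so I'm handing in.

```bash
python3 -m crank '[[[0,0,0,0,1],[0,0,0,0,1]]]'; python3 -c "
from workcell import ctrl
ctrl.close_job();print(ctrl.get_state()['time_s'])"
```

```text
time_s: 38.92
ee_pos: [360.1, 492.9, 292.2]
orientation: [0.095, 0.995, 0.002, 0.002]
wrist_force: [0.1, 0.4, -0.0]
gripper_width: 85.5
the job is handed in; nothing more can be done
the job is handed in; nothing more can be done
```

The job is done and handed in, at about 39 s on the robot's clock. The clip is out of its well and standing in the drawer, and the picker hangs back in its stand.

- **Picker:** I took the black-gripped one from the fork. I felt for the hook by touching it to the bare desk: its underside is about 145 mm below the grip point, with a contact force of about 8 N.
- **Clip:** It was in the organiser's −y well. I lowered the hook beside the handles and turned it into their opening without feeling any contact. I then drew the clip out with a wrist-force reading of 5–7 N, about 1 N of which is the picker's own weight.
- **Placing:** I set it down on its spine in the drawer's free −x end, withdrew the hook, and put the picker back at the position it was taken from.

**Last checks:** The final pictures show:
- the picker upright in the fork;
- the −y well empty, with the glue stick and highlighter still in their wells;
- the clip standing in the drawer, with the tape roll apparently unmoved;
- the robot clear of everything, with a wrist force near zero.

**Disagreements:**
- The two cameras differed by about 4–5 mm in y at the organiser and drawer. I settled on values in between, using the hook's own known position as a check, and felt no unwanted contact.
- A raw before-and-after image comparison at the stand and organiser was not clean. The clip's absence and the arm's changed shadows probably explain it, so I judged those areas by eye.

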